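# Hang the bench mallet in its sprung ring holder

### The arm

A 6-joint arm with a two-finger parallel gripper is mounted at the origin on the work surface. World frame = base frame: x ahead of the robot, y to its left, z up, the work surface at z = 0. Lengths are in m, angles in rad, forces in N, time in s.
With the tool pointing down it reaches from about 0.25 to 0.775 m from the base axis. Payload 4 kg.
Tool frame: the origin (TCP) lies midway between the tips of the shut fingers; the grasp point (between the pads) lies robot.grip_point_offset behind it (robot.grip_point_offset is the distance from the TCP to the grasp point, in m); z points along the fingers, x is the direction in which the jaws open and shut, and the axes are right-handed (so a half turn about z gives the same grasp; the last joint's range is limited). The gripper opens to 94 mm and grips with 3 to 60 N. Pads are 16 mm wide; open, the fingers measure 119 mm over their backs; the gripper's body (75 mm by 177 mm) begins 78 mm behind the grasp point.
Start: joints at [-1.272, 0.087, 1.371, -0, 1.684, -0.103], TCP at [0.215, -0.506, 0.176] pointing down, gripper open.
Joint ranges: [-3.1, 3.1], [-0.76, 2.03], [0.27, 2.55], [-1.08, 4.22], [0.17, 2.65], [-2.57, 2.57]. Speed limits (rad/s): [2.79, 2.79, 3.14, 3.14, 3.14, 3.14].

### API

Orientations are given as [roll, pitch, yaw] about the fixed x, y, z axes, in that order (R = Rz(yaw) Ry(pitch) Rx(roll)).
In Python, from bench import robot, optics, finder gives the robot as it stands. The module is installed in compiled form; this text tells all that it offers.
- The arm moves only by the tool arm_command, never from a script. Its argument "plan" is a list of rows, each a list of 5 numbers: the opening, from 0 (shut) to 1 (fully open), then the shift along the world's x, y, z in m, then the turn about the world's z in degrees. A call has 1 to 10 rows; each row is the pose to reach, as a shift and turn from the pose commanded when the call began; what a row does not reach only later rows make up. A row lasts 1/8 s, in which the tool goes at most 62.5 mm and 10.7 degrees, less where a joint would pass 70% of its speed; a pose out of reach is approached as far as the arm can. A call with a gripper value outside its range is refused whole. The fingers move at their own pace and stop on an object; the grip force is fixed at half the most. Time passes only in rows, so rows that repeat a pose let the fingers close. It gives the time, the measured TCP pose, the force and the opening at its end, in the units of the state.
- robot.get_obs(): the state, without advancing time (a new reading comes with each control period).
- optics.snapshot(name): name is "side" or "top" or "wrist"; returns a dict with "image" (384x512x3 uint8, red, green, blue), "fx", "fy", "cx", "cy" (pixels), "position" and "rotation" of the camera in the world; the wrist camera has in their place "hand_eye" (4x4, takes a point from camera to tool coordinates, whose origin is the TCP and whose axes are the tool frame's). Camera axes: x right, y down, z forward; pixel columns grow to the right and rows downward; lengths in m; the calibration is good to about 2 mm. A picture is of the moment at which its call begins: read the wrist's pose just before it. There is no depth.
- robot.close_job(): hands the job in, once; it reports no verdict.
Trained networks look in the newest picture that a camera, given by its name, has taken for a name from the list of things; names that differ only in an ending like _2 or _b are one class to them, and where a whole thing is asked for, a point or a joint stands for the part that bears it (a point fixed in the world has none). Each returns a list of dicts, best first, with "p" (0 to 1); they miss things now and then, are a little off and sometimes report something else, mostly with a low value. They report only what shows in the picture. A call takes as long as a camera call. They do not tell look-alikes from the thing itself.
- finder.masks_of(label, camera): "pixels" (384x512 bool, what is visible of it) and "extent" ([left, top, right, bottom] in pixels, round what is visible of it).
The state is a dict: "time": time; "joint_positions": joint angles; "qvel": joint speeds; "joint_torque": joint torques, N m; "tool_pos": TCP position; "ee_rot": TCP orientation; "wrist_force": force on the tool from outside, world axes, zero at the start; "wrist_torque": the same for the moment, N m; "width": finger opening in m.
Only numpy, scipy, OpenCV 4.12 (cv2) and the standard library are available. Lean on these libraries where they do the work, as an engineer would, in place of code of your own. Each camera call takes 0.05 s, during which the arm holds its last target.

### The job

Take the small mallet that stands in the wooden rest, put it handle-first down through the steel ring of the spring-mounted holder, and press it gently past the gripping jaws until its head sits fully home on the ring, then let go. The ring gives under load, so make sure the mallet is home even after you let go; do not push the ring down to its stop or otherwise force the holder, and leave the tumbler, the bottle and the bowl where they are.

Things in the scene. Friction and masses are not known exactly. Their poses are not given: they have to be found in the camera images.
- mallet: Small wooden mallet, 0.17 kg, head-up in the rest, may lean 5 degrees. Origin: centre of the handle's lower end; z along the handle to the head. Handle round, 18 mm diameter, 100 mm long, last 10 mm tapering to 11 mm. Head 76 mm long (x, with pale ends), 26 mm wide (y), 34 mm tall (100 to 134 mm above origin), flat sides: grip its upper half across the width, so the fingers clear the ring.
- mallet_seat (a point): Centre of the underside of the mallet's head, on the handle's axis 100 mm above the mallet's origin; it comes to lie on the ring's upper rim when the mallet is home.
- rim (a point): Centre of the flat upper rim of the steel ring (z up), about 130 mm above the bench: 41 mm outside, 21 mm bore, 20 mm tall, no funnel. Under it, 25 to 37 mm below the rim, two sprung jaws (round bars, 14 mm apart) grip the handle by friction: the mallet does not sink by its own weight but must be pushed all the way home, with about 6 to 13 N. The point moves with the ring.
- holder: Holder fixed to the bench: grey base plate 150 x 100 mm, 10 mm thick, and an 18 mm steel post 70 mm from the ring's axis on the holder's +x side (its top 110 mm above the bench, lower than the ring), which carries ring and jaws. Free space under the jaws down to the base plate. Origin on the bench straight below the ring's centre.
- rest: Dark wooden block fixed to the bench, 75 x 75 mm, 65 mm tall, with one upright hole of 21.5 mm diameter and 50 mm deep in the middle of its top, in which the mallet stands. Origin at the centre of its underside.
- tumbler: Glass tumbler, 68 mm diameter, 85 mm tall, bystander; origin at the centre of its underside.
- flask: White plastic bottle, 48 mm diameter, 100 mm tall, bystander; origin at the centre of its underside.
- bowl: Blue mixing bowl, 110 mm diameter, 45 mm tall, bystander; origin at the centre of its underside.
- collar (a joint): How far the ring with its jaws is pushed down, m: 0 free, growing downward. It rides on an upright spring: it sinks some millimetres while the mallet is pushed through the jaws, and rises again when let go, so a mallet stopped at the ring's unloaded height is not home yet. Around 17 N of push is plenty; the hard stop is at 0.012 m, and over 0.009 m is too much.
Mind the look-alikes: they are no part of the job. There is more than one size of the mallet; the job needs the larger. There is more than one size of the holder; the one meant has the size given above.

How it is judged:
On the way, in this order (a step that is already met when the one before it is completed fails the run):
1. the mallet is lifted clear of the rest (z of mallet in the frame of rest above 0.07 m), for 0.1 s.
2. the handle stands in the ring, its lower end at least 10 mm below the rim and the head not yet home (z of mallet in the frame of rim between -0.09 and -0.01 m and horizontal distance between mallet and rim below 0.006 m), for 0.1 s.
At the end, for the whole second after the job is handed in: The mallet hangs handle-down in the ring with its head fully home: underside of the head within 1.5 mm of the rim and 4 mm of the ring's axis, upright within 3.4 degrees, at rest and let go (z of mallet_seat in the frame of rim below 0.0015 m and horizontal distance between mallet_seat and rim below 0.004 m and angle between mallet's own z axis and vertical below 0.06 rad and linear speed of mallet below 0.02 m/s and contact force between mallet and the fingers below 0.1 N); the robot touches nothing.
It fails at once if the holder is forced: the ring is pushed down by over 9 mm, close to its stop, or the contact forces on the holder, jaw grip included, add up to over 60 N (value of joint collar above 0.009 m or contact force between holder and anything else above 60 N).
It fails at once if the tumbler, bottle or bowl is moved by more than 20 mm (distance of any of tumbler, flask, bowl from where it was at the start of the episode above 0.02 m).
It also fails if it takes over 48 s, if anything falls off the work surface, if the arm or the gripper's body presses on something with over 40 N, if the wrist force passes 120 N, or if a joint passes its speed limit or range.

## Working session

There is one attempt and no reset: what is moved stays moved. The work goes in short steps, Python scripts to look and compute and a tool call to move; the robot and the scene stay as the last step left them, time stands still between calls to the robot, and variables do not carry over. Pictures are saved under pics/ and viewed, and the job is handed in when it is done.

Besides the shell and the picture viewer there is one more tool, called after "Request:" by a JSON object that holds its "api" and its "payload". arm_command: Moves the arm, as the interface text tells. Its arguments: {"type":"object","properties":{"plan":{"type":"array","items":{"type":"array","items":{"type":"number"}}}},"required":["plan"]}

```bash
mkdir -p pics; cat > h.py <<'E'
import numpy as np, cv2
from bench import robot, optics, finder
def save(s,n): cv2.imwrite('pics/'+n+'.png', s['image'][:,:,::-1])
def show(s): print({k:(np.round(v,4).tolist() if not np.isscalar(v) else v) for k,v in s.items() if k!='image'})
E
python3 - <<'E'
from h import *
o=robot.get_obs(); print({k:np.round(v,4).tolist() for k,v in o.items()}, robot.grip_point_offset)
for c in ['side','top','wrist']:
    s=optics.snapshot(c); save(s,c+'0'); show(s)
    for l in ['mallet','holder','rim','rest','tumbler','flask','bowl']:
        print(c,l,[(round(m['p'],2),np.round(m['extent']).tolist()) for m in finder.masks_of(l,c)])
E
```

```text
{'time': 0.0, 'joint_positions': [-1.2721, 0.0879, 1.3723, 0.0, 1.6836, -0.1031], 'qvel': [0.0013, 0.0026, 0.0007, 0.0001, 0.0023, 0.0001], 'joint_torque': [0.0007, -34.0182, -30.2427, 0.0719, 0.0331, -0.0002], 'tool_pos': [0.2149, -0.5056, 0.1745], 'ee_rot': [-3.1413, 0.0022, -1.169], 'wrist_force': [0.237, 0.4282, 0.4324], 'wrist_torque': [-0.0165, -0.0071, -0.0253], 'width': 0.0939} 0.0188
{'fx': 358.0021241150881, 'fy': 358.0021241150881, 'cx': 259.69655585282163, 'cy': 190.90286242051477, 'position': [0.231, 0.76, 0.642], 'rotation': [-2.2206, -0.0052, -2.7207]}
side mallet [(0.77, [220.0, 229.0, 246.0, 264.0]), (0.58, [225.0, 176.0, 257.0, 212.0])]
side holder [(0.89, [330.0, 147.0, 364.0, 180.0]), (0.75, [223.0, 149.0, 237.0, 185.0])]
side rim [(0.69, [274.0, 121.0, 310.0, 139.0]), (0.54, [339.0, 150.0, 363.0, 159.0]), (0.5, [229.0, 199.0, 258.0, 240.0])]
side rest [(0.89, [225.0, 198.0, 262.0, 238.0])]
side tumbler [(0.58, [286.0, 172.0, 308.0, 210.0])]
side flask [(0.96, [222.0, 150.0, 234.0, 185.0])]
side bowl [(0.92, [176.0, 283.0, 235.0, 336.0])]
{'fx': 451.80063203037025
[... 288 characters left out ...]
3.0]), (0.66, [363.0, 146.0, 414.0, 209.0])]
top rim [(0.97, [382.0, 150.0, 418.0, 195.0]), (0.75, [372.0, 237.0, 398.0, 266.0])]
top rest [(0.96, [231.0, 158.0, 268.0, 199.0])]
top tumbler [(0.63, [298.0, 196.0, 324.0, 226.0])]
top flask [(0.58, [301.0, 121.0, 324.0, 145.0])]
top bowl [(0.67, [130.0, 182.0, 169.0, 221.0])]
{'fx': 284.4215995310658, 'fy': 284.4215995310658, 'cx': 256.8685116045111, 'cy': 195.54494970825934, 'hand_eye': [[1.0, 0.0004, 0.0007, 0.0], [-0.0006, 0.9591, 0.2832, -0.0832], [-0.0006, -0.2832, 0.9591, -0.2071], [0.0, 0.0, 0.0, 1.0]]}
wrist mallet []
wrist holder [(0.74, [30.0, 1.0, 90.0, 13.0])]
wrist rim []
wrist rest []
wrist tumbler []
wrist flask []
wrist bowl []
```

View pics/side0.png

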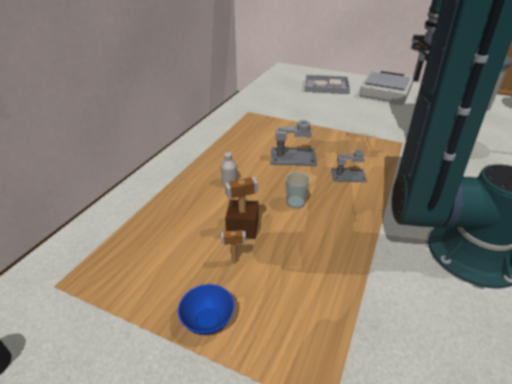

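View pics/top0.png

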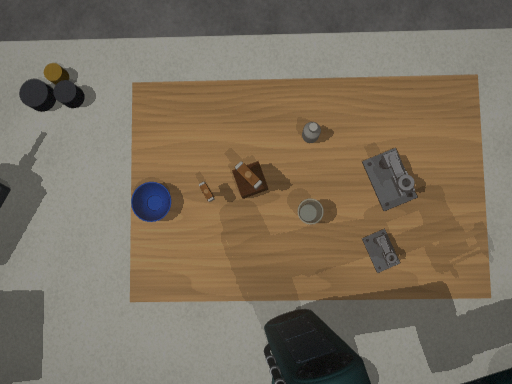

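View pics/wrist0.png

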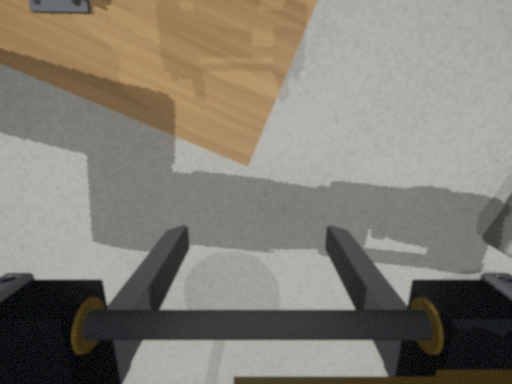

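The top view shows the large mallet in the rest (~(249,176)) and the large holder with its ring at ~(405,184). The small holder is at (385,252) and the small mallet at (206,190). I'll zoom in.

```bash
cat >> h.py <<'E'
from scipy.spatial.transform import Rotation as Ro
def ray(s,u,v,T=None):
    d=np.array([(u-s['cx'])/s['fx'],(v-s['cy'])/s['fy'],1.])
    if T is None: R=np.asarray(s['rotation']); R=Ro.from_euler('xyz',R).as_matrix() if R.ndim==1 else R; p=np.asarray(s['position'])
    else: R=T[:3,:3]; p=T[:3,3]
    return p,R@d
def atz(s,u,v,z,T=None):
    p,d=ray(s,u,v,T); return p+d*(z-p[2])/d[2]
def wT(o,s):
    M=np.eye(4); M[:3,:3]=Ro.from_euler('xyz',o['ee_rot']).as_matrix(); M[:3,3]=o['tool_pos']
    return M@np.asarray(s['hand_eye'])
def proj(s,P,T=None):
    if T is None: R=Ro.from_euler('xyz',s['rotation']).as_matrix(); p=np.asarray(s['position'])
    else: R=T[:3,:3]; p=T[:3,3]
    q=R.T@(np.asarray(P)-p); return np.array([s['cx']+s['fx']*q[0]/q[2], s['cy']+s['fy']*q[1]/q[2]])
E
python3 - <<'E'
from h import *
t=optics.snapshot('top'); 
im=t['image'][:,:,::-1]
a=cv2.resize(im[140:220,210:290],(400,400),interpolation=3); b=cv2.resize(im[140:220,350:430],(400,400),interpolation=3)
cv2.imwrite('pics/topz.png',np.hstack([a,b]))
s=optics.snapshot('side'); im=s['image'][:,:,::-1]
a=cv2.resize(im[165:245,205:285],(400,400),interpolation=3); b=cv2.resize(im[105:185,255:335],(400,400),interpolation=3)
cv2.imwrite('pics/sidez.png',np.hstack([a,b]))
print('ring',atz(t,405,184,.13),'head',atz(t,249,176,.15), 'rest',atz(t,250,180,.06))
E
```

```text
ring [ 0.51718127 -0.23566849  0.13      ] head [0.54121347 0.15020126 0.15      ] rest [0.54227513 0.15221001 0.06      ]
```

View pics/topz.png

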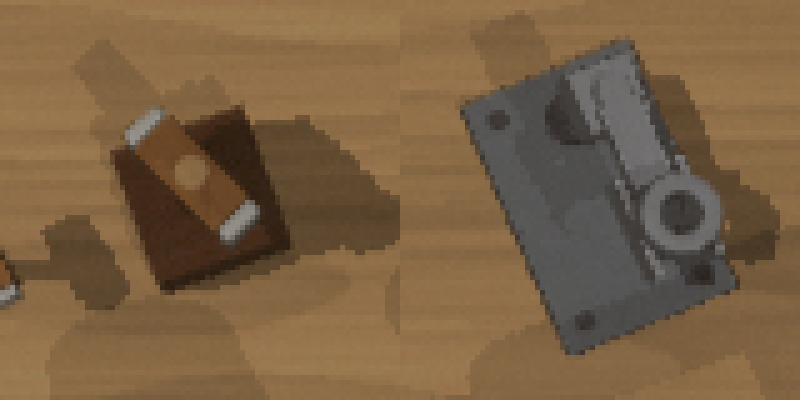

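View pics/sidez.png

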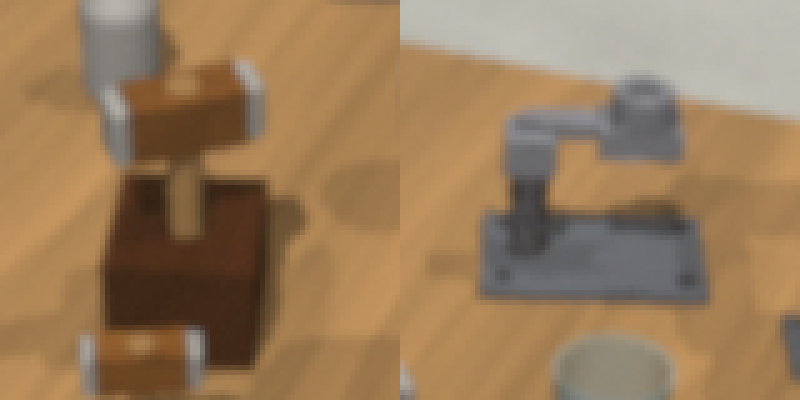

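```bash
python3 - <<'E'
from h import *
t=optics.snapshot('top'); s=optics.snapshot('side')
z=lambda x,y,ox,oy:((x+.5)/5-.5+ox,(y+.5)/5-.5+oy)
e1=atz(t,*z(145,127,210,140),.149);e2=atz(t,*z(240,222,210,140),.149);c=atz(t,*z(192,172,210,140),.149)
d=e2-e1;print(e1,e2,(e1+e2)/2,c,np.linalg.norm(d),np.degrees(np.arctan2(d[1],d[0])))
r=atz(t,*z(282,212,350,140),.13);print('ring',r)
po=atz(t,*z(205,70,350,140),.11);print('post-ish',po)
print(proj(s,r),proj(s,c))
# side: head top centre dot, ring
for C in [(z(180,83,205,165),c),(z(243,90,255,105),r)]:
    p,dd=ray(s,*C[0]);q,ee=ray(t,*proj(t,C[1]))
    A=np.stack([dd,-ee],1);k=np.linalg.lstsq(A,q-p,rcond=None)[0];print('tri',p+k[0]*dd,q+k[1]*ee)
E
```

```text
[0.5691757  0.17565754 0.149     ] [0.52116077 0.1293163  0.149     ] [0.54516824 0.15248692 0.149     ] [0.54635512 0.15266203 0.149     ] 0.06673037921988212 -136.01621243493412
ring [ 0.52212758 -0.23834023  0.13      ]
post-ish [ 0.59761678 -0.20856639  0.11      ]
[303.88134023 122.79370231] [241.72800922 181.97306133]
tri [0.54877258 0.15362414 0.15114545] [0.54611997 0.15257086 0.15072921]
tri [ 0.52418567 -0.23759712  0.1305786 ] [ 0.52206969 -0.23818713  0.13051635]
```

Request:
{"api": "arm_command", "payload": {"plan": [[1,0.0,0.02,0.06,3],[1,0.03,0.07,0.095,6],[1,0.06,0.12,0.115,9],[1,0.085,0.175,0.125,12],[1,0.112,0.225,0.125,15],[1,0.139,0.28,0.125,17],[1,0.166,0.335,0.125,19],[1,0.193,0.39,0.125,21],[1,0.22,0.44,0.125,21],[1,0.246,0.495,0.125,21]]}}

```text
time: 2.65
tool_pos: [0.4617, -0.0095, 0.3009]
ee_rot: [-3.141, -0.001, -0.803]
wrist_force: [1.4, -0.0, -0.8]
width: 0.0942
```

Request:
{"api": "arm_command", "payload": {"plan": [[1,0.025,0.05,0,0],[1,0.05,0.1,0,0],[1,0.07,0.14,0,0],[1,0.085,0.163,0,0],[1,0.085,0.163,0,0]]}}

```text
time: 3.28
tool_pos: [0.5463, 0.1531, 0.2995]
ee_rot: [3.14, 0.001, -0.8]
wrist_force: [-0.7, -0.5, -0.0]
width: 0.0937
```

```bash
python3 - <<'E'
from h import *
o=robot.get_obs(); print(o['time'],o['tool_pos'],np.degrees(o['ee_rot']),o['joint_positions'],o['wrist_force'])
s=optics.snapshot('wrist'); save(s,'w1'); np.save('w1T.npy',wT(o,s))
for l in ['mallet','rest']:
    print(l,[(round(m['p'],2),np.round(m['extent']).tolist()) for m in finder.masks_of(l,'wrist')])
print(proj(s,[.546,.1526,.149],wT(o,s)))
E
```

```text
3.275 [0.54633711 0.15309944 0.29950832] [ 1.79901055e+02  5.85170608e-02 -4.58317015e+01] [ 1.73384213e-01  1.39030599e-01  1.07007007e+00 -1.36050582e-04
  1.93449426e+00  9.73249154e-01] [-0.72968961 -0.50556247 -0.03712009]
mallet [(0.66, [248.0, 146.0, 269.0, 206.0]), (0.57, [175.0, 113.0, 201.0, 149.0])]
rest [(0.86, [225.0, 131.0, 288.0, 196.0]), (0.17, [364.0, 162.0, 406.0, 195.0])]
[256.76007673 179.01002014]
```

View pics/w1.png

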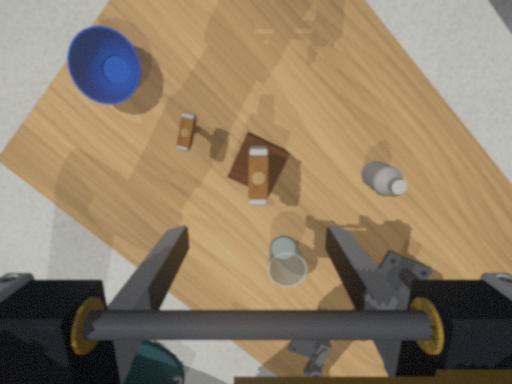

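```bash
python3 - <<'E'
from h import *
im=cv2.imread('pics/w1.png'); cv2.imwrite('pics/w1z.png',cv2.resize(im[125:225,208:308],(600,600),interpolation=3))
E
```

```text
(no output)
```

View pics/w1z.png

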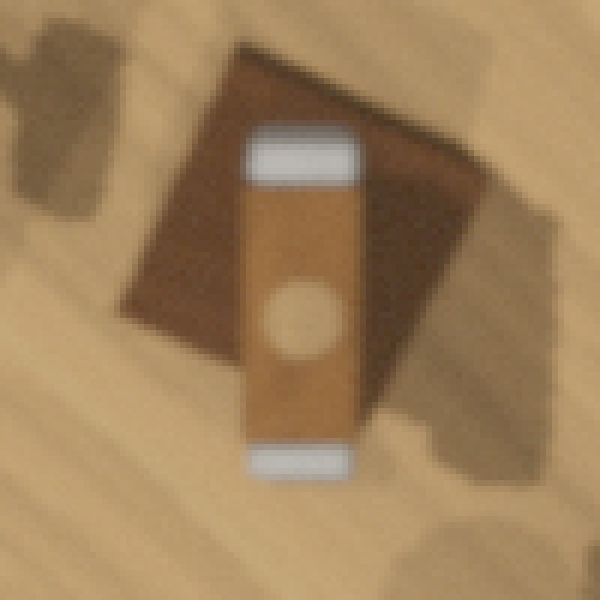

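```bash
cat > ov.py <<'E'
from h import *
s=optics.snapshot('wrist'); o=robot.get_obs(); T=wT(o,s)
c=atz(s,258.1,177.9,.149,T); print('dot',c)
rests=[atz(s,208+(x+.5)/6-.5,125+(y+.5)/6-.5,.065,T) for x,y in [(240,50),(487,185),(120,315)]]
print(rests, [np.linalg.norm(rests[i]-rests[j]) for i,j in [(0,1),(0,2),(1,2)]], (rests[1]+rests[2])/2)
im=cv2.resize(s['image'][125:225,208:308,::-1],(600,600),interpolation=3)
def poly(P,col):
    q=np.array([((proj(s,p,T)-[208,125])+.5)*6-.5 for p in P]); cv2.polylines(im,[np.round(q).astype(int)],True,col,1)
a=np.radians(44.2); ex=np.array([np.cos(a),np.sin(a),0]); ey=np.array([-np.sin(a),np.cos(a),0]); ez=np.array([0,0,1])
for z,col in((0,(0,255,0)),(-.034,(255,255,0))):
    poly([c+sx*.038*ex+sy*.013*ey+z*ez for sx,sy in((1,1),(1,-1),(-1,-1),(-1,1))],col)
import sys
rc=(rests[1]+rests[2])/2; d=rests[0]-rests[1]; b=np.arctan2(d[1],d[0]); 
fx=np.array([np.cos(b),np.sin(b),0]); fy=np.array([-np.sin(b),np.cos(b),0])
for z,col in((.065,(0,0,255)),(0,(255,0,255))):
    poly([np.array([rc[0],rc[1],z])+.0375*(sx*fx+sy*fy) for sx,sy in((1,1),(1,-1),(-1,-1),(-1,1))],col)
cv2.imwrite('pics/ov1.png',im)
E
python3 ov.py
```

```text
dot [0.54779536 0.14977361 0.149     ]
[array([0.57367715, 0.19648063, 0.065     ]), array([0.59332128, 0.12660481, 0.065     ]), array([0.50147797, 0.17201382, 0.065     ])] [np.float64(0.07258457911369004), np.float64(0.07623218872700753), np.float64(0.10245570184057176)] [0.54739962 0.14930932 0.065     ]
```

View pics/ov1.png

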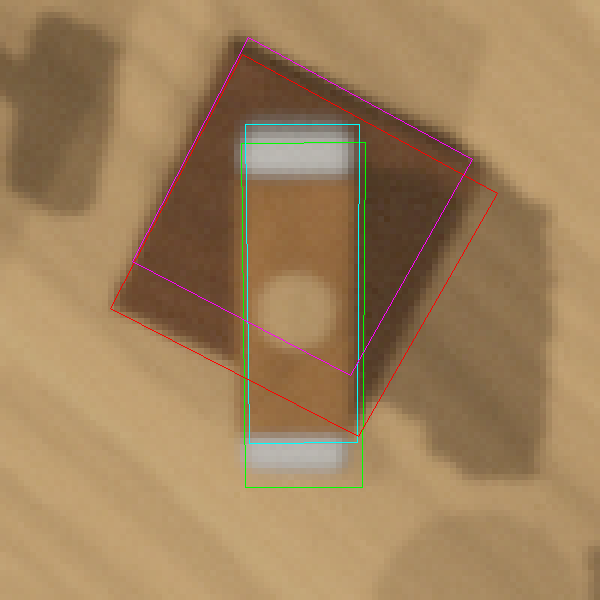

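```bash
python3 - <<'E'
s=open('ov.py').read()
s=s.replace("s=optics.snapshot('wrist'); o=robot.get_obs();","o=robot.get_obs(); s=optics.snapshot('wrist'); print(o['tool_pos'],np.degrees(o['ee_rot']));")
s=s.replace('258.1,177.9','257.3,176.5').replace('[(240,50),(487,185),(120,315)]','[(235,44),(477,180),(116,306)]').replace('ov1','ov2')
open('ov.py','w').write(s)
E
python3 ov.py
```

```text
[0.54577145 0.15075005 0.30123091] [-1.79984934e+02 -3.79319730e-02 -4.60544830e+01]
dot [0.54840815 0.15180503 0.149     ]
[array([0.57387787, 0.19842139, 0.065     ]), array([0.59242327, 0.12940856, 0.065     ]), array([0.50254808, 0.17442296, 0.065     ])] [np.float64(0.07146120057701941), np.float64(0.0752586487107357), np.float64(0.1005178933325538)] [0.54748568 0.15191576 0.065     ]
```

View pics/ov2.png

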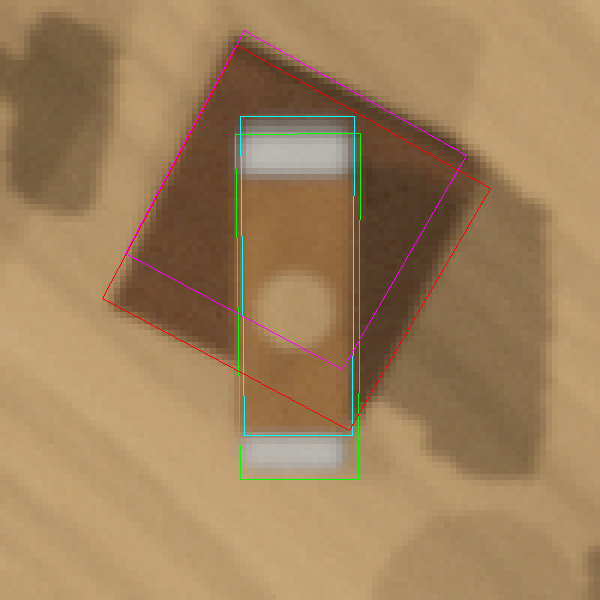

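The wrist view shows the head aligned with the tool (dot at (257.3,176.5)) and little lean relative to the rest. Next I'll view the ring from the same relative pose, so the calibration errors cancel.

```bash
cat >> h.py <<'E'
def avg(n,cam='wrist'):
    P=[];S=[];I=[]
    for i in range(n):
        o=robot.get_obs(); s=optics.snapshot(cam); P.append(o['tool_pos']); S.append(Ro.from_euler('xyz',o['ee_rot']).as_rotvec()*np.sign(Ro.from_euler('xyz',o['ee_rot']).as_rotvec()[0])); I.append(s['image'].astype(float))
    P=np.array(P); m={'tool_pos':P.mean(0),'ee_rot':Ro.from_rotvec(np.mean(S,0)).as_euler('xyz')}
    s['image']=np.mean(I,0).astype(np.uint8); return m,s,P.std(0),o
E
python3 - <<'E'
from h import *
m,s,sd,o=avg(10); print(m['tool_pos'],np.degrees(m['ee_rot']),sd,o['time']); save(s,'A'); np.save('A_T.npy',wT(m,s))
E
```

```text
[0.54593176 0.15115369 0.30109005] [-1.79997481e+02 -3.58839362e-02 -4.60316561e+01] [9.14449004e-05 3.38206090e-04 2.12922360e-04] 3.975
```

Request:
{"api": "arm_command", "payload": {"plan": [[1,-0.002,-0.04,0,0],[1,-0.005,-0.095,0,0],[1,-0.009,-0.15,0,0],[1,-0.012,-0.205,0,0],[1,-0.016,-0.26,0,0],[1,-0.02,-0.315,-0.01,0],[1,-0.022,-0.36,-0.019,0],[1,-0.024,-0.39,-0.019,0],[1,-0.024,-0.39,-0.019,0],[1,-0.024,-0.39,-0.019,0]]}}

```text
time: 5.28
tool_pos: [0.5222, -0.2376, 0.2819]
ee_rot: [-3.141, 0.0, -0.802]
wrist_force: [1.2, 0.0, 0.1]
width: 0.094
```

```bash
python3 - <<'E'
from h import *
m,s,sd,o=avg(10); print(m['tool_pos'],np.degrees(m['ee_rot']),sd,o['time'],o['joint_positions']); save(s,'B'); T=wT(m,s); np.save('B_T.npy',T)
print(proj(s,[.522,-.238,.13],T))
a=cv2.imread('pics/A.png');b=cv2.imread('pics/B.png')
cv2.imwrite('pics/AB.png',np.hstack([cv2.resize(x[136:216,217:297],(400,400),interpolation=3) for x in(a,b)]))
E
```

```text
[ 0.52233419 -0.23735957  0.28205533] [-1.79993950e+02 -3.53253911e-02 -4.59061284e+01] [8.26601600e-05 2.53766007e-04 1.43381102e-04] 5.725 [-5.26137796e-01  1.45856511e-01  1.09741591e+00 -1.13087989e-05
  1.89800902e+00  2.75658756e-01]
[256.65121712 179.01643586]
```

View pics/AB.png

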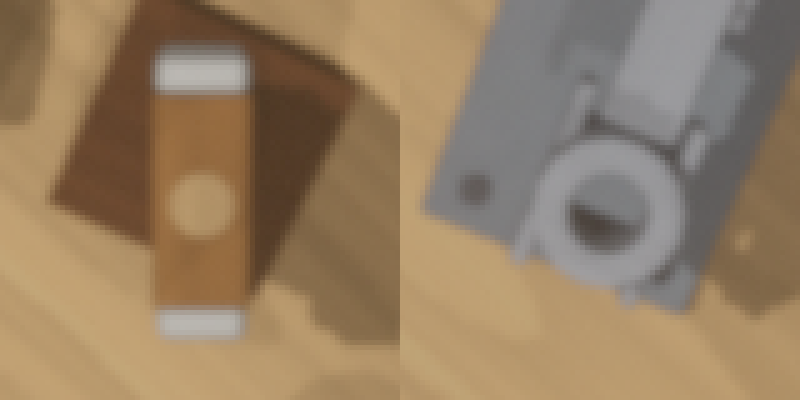

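View pics/B.png

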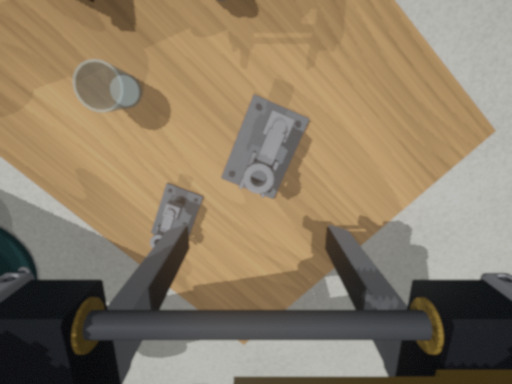

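```bash
python3 - <<'E'
from h import *
a=cv2.imread('pics/A.png');b=cv2.imread('pics/B.png')
x=np.hstack([cv2.resize(a[162:192,242:272],(390,390),interpolation=2),cv2.resize(b[154:204,234:284],(400,400),interpolation=2)[:390]])
x=cv2.convertScaleAbs(x,alpha=1.6,beta=-60)
cv2.imwrite('pics/AB2.png',x)
# overlay rim circles
T=np.load('B_T.npy'); s=optics.snapshot('wrist')
A=np.load('A_T.npy')
def circ(c,r,z): return np.array([proj(s,[c[0]+r*np.cos(t),c[1]+r*np.sin(t),z],T) for t in np.linspace(0,2*np.pi,60)],np.float32)
u,v=217+(210.5/5-.5),136+(211.5/5-.5)
c=atz(s,u,v,.13,T); print('ring',u,v,c)
d=atz(s,257.0,176.6,.149,A); print('dot',d)
im=cv2.resize(b[154:204,234:284],(600,600),interpolation=2)
for r in(.0205,.0105):
    q=((circ(c,r,.13)-[234,154])+.5)*12-.5; cv2.polylines(im,[np.round(q).astype(int)],True,(0,0,255),1)
cv2.imwrite('pics/ring.png',im)
E
```

```text
ring 258.6 177.8 [ 0.52491127 -0.23868695  0.13      ]
dot [0.54819957 0.15239868 0.149     ]
```

View pics/AB2.png

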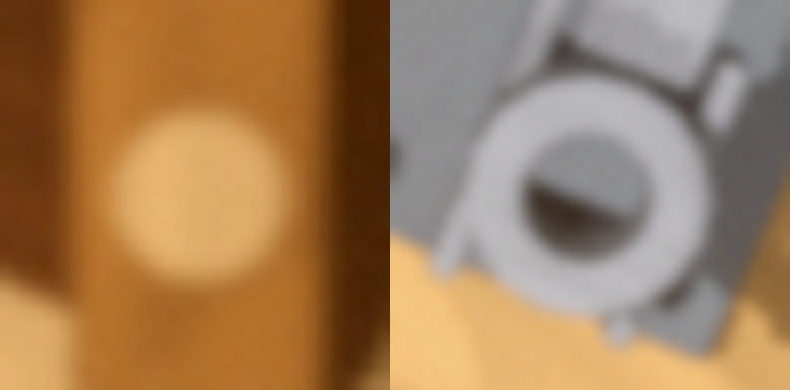

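View pics/ring.png

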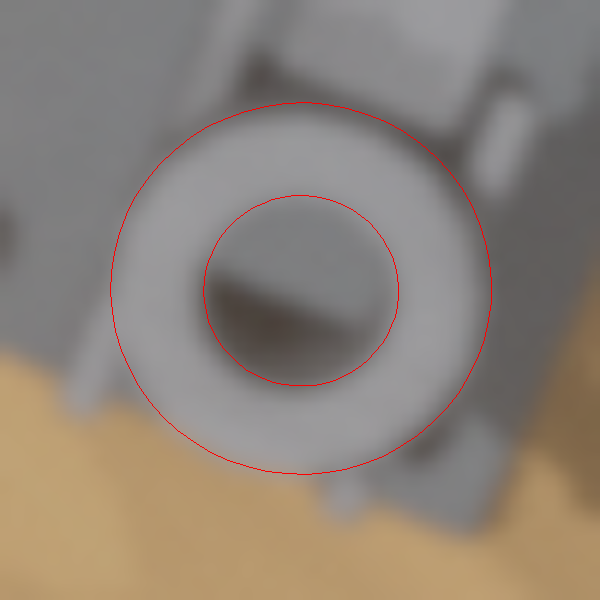

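Request:
{"api": "arm_command", "payload": {"plan": [[1,0.002,0.04,0.01,0],[1,0.006,0.095,0.01,0],[1,0.01,0.15,0,0],[1,0.014,0.205,0,0],[1,0.018,0.26,0,0],[1,0.022,0.315,-0.02,0],[1,0.025,0.36,-0.04,0],[1,0.026,0.391,-0.06,0],[1,0.026,0.391,-0.08,0],[1,0.026,0.391,-0.08,0]]}}

```text
time: 7.08
tool_pos: [0.5469, 0.153, 0.1995]
ee_rot: [3.138, 0.002, -0.802]
wrist_force: [-0.4, -0.2, 0.3]
width: 0.0941
```

```bash
python3 - <<'E'
from h import *
m,s,sd,o=avg(6); print(m['tool_pos'],np.degrees(m['ee_rot']),sd,o['time']); T=wT(m,s); np.save('C_T.npy',T);save(s,'C')
u=proj(s,[.5482,.1524,.149],T); print(u, proj(s,[.5482,.1524,.122],T))
b=s['image'][:,:,::-1]; r=int(u[1])-50;c=int(u[0])-50; print(r,c)
cv2.imwrite('pics/Cz.png',cv2.resize(b[r:r+100,c:c+100],(600,600),interpolation=2))
E
```

```text
[0.54818408 0.15259482 0.2020471 ] [ 1.79942174e+02 -4.12955998e-02 -4.59967499e+01] [0.00070106 0.00021761 0.00133086] 7.325
[256.64063462 201.85188945] [256.62116088 194.0006897 ]
151 206
```

View pics/Cz.png

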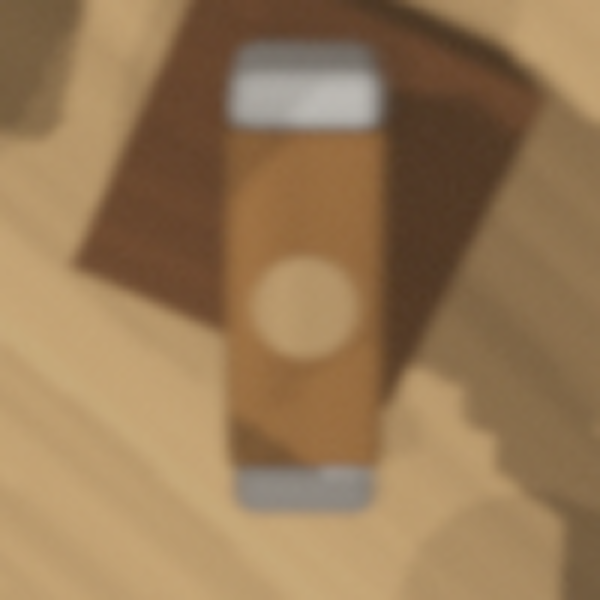

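Request:
{"api": "arm_command", "payload": {"plan": [[1,0,0,-0.03,0],[1,0,0,-0.06,0],[1,0,0,-0.08,0],[1,0,0,-0.08,0],[1,0,0,-0.08,0],[0.35,0,0,-0.08,0],[0.35,0,0,-0.08,0],[0.35,0,0,-0.08,0]]}}

```text
time: 8.38
tool_pos: [0.5483, 0.1528, 0.1222]
ee_rot: [-3.141, -0.001, -0.802]
wrist_force: [-0.0, -0.2, -0.5]
width: 0.067
```

```bash
python3 - <<'E'
from h import *
m,s,sd,o=avg(4); print(m['tool_pos'],np.degrees(m['ee_rot']),o['width'],o['wrist_force'],o['time']); T=wT(m,s);save(s,'D')
u=proj(s,[.5482,.1524,.149],T); print(u)
b=s['image'][:,:,::-1]
cv2.imwrite('pics/Dz.png',cv2.resize(b[170:320,156:356],(800,600),interpolation=2))
E
```

```text
[0.54820482 0.15281461 0.1219676 ] [-1.79999988e+02 -2.69049817e-02 -4.59771934e+01] 0.055136699383507966 [-0.91337876  0.51029307  0.47628861] 8.525
[256.92243532 237.50699906]
```

View pics/Dz.png

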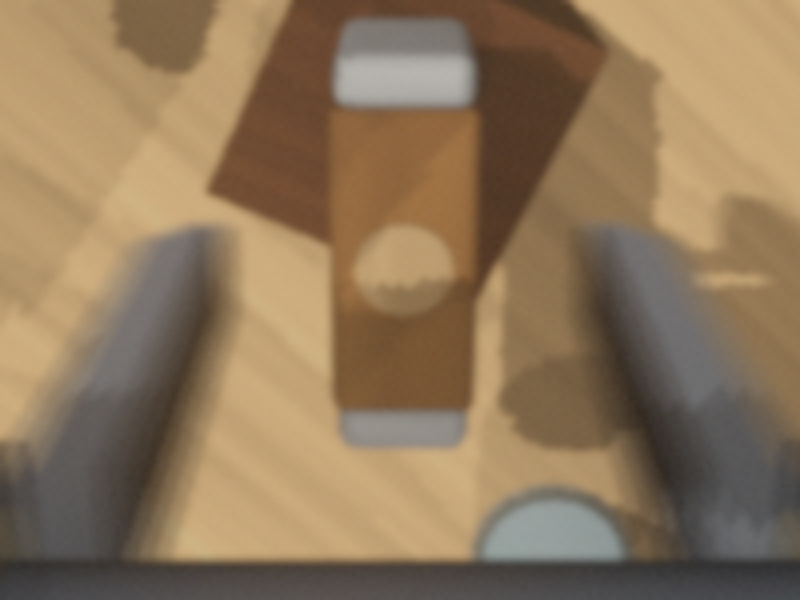

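The mallet is centred between the fingers, with the dot at (257.2,236.9) against a predicted (256.9,237.5). Closing now.

Request:
{"api": "arm_command", "payload": {"plan": [[0,0,0,0,0],[0,0,0,0,0],[0,0,0,0,0],[0,0,0,0,0],[0,0,0,0,0],[0,0,0,0,0]]}}

```text
time: 9.32
tool_pos: [0.5481, 0.1528, 0.1217]
ee_rot: [3.142, -0.0, -0.802]
wrist_force: [0.0, -0.4, 0.1]
width: 0.0006
```

```bash
python3 - <<'E'
from h import *
m,s,sd,o=avg(4); print(m['tool_pos'],np.degrees(m['ee_rot']),o['width'],o['wrist_force'],o['wrist_torque'],o['time']); T=wT(m,s);save(s,'E')
print(proj(s,[.5482,.1524,.149],T))
b=s['image'][:,:,::-1]
cv2.imwrite('pics/Ez.png',cv2.resize(b[170:320,156:356],(800,600),interpolation=2))
E
```

```text
[0.54809556 0.1527732  0.12169976] [ 1.79998544e+02 -5.24548109e-03 -4.59787555e+01] 0.00041817590607991944 [-0.00266695 -1.01984778 -0.25050097] [ 0.05399765 -0.05685869 -0.00818526] 9.475
[256.97495387 237.5304528 ]
```

View pics/Ez.png

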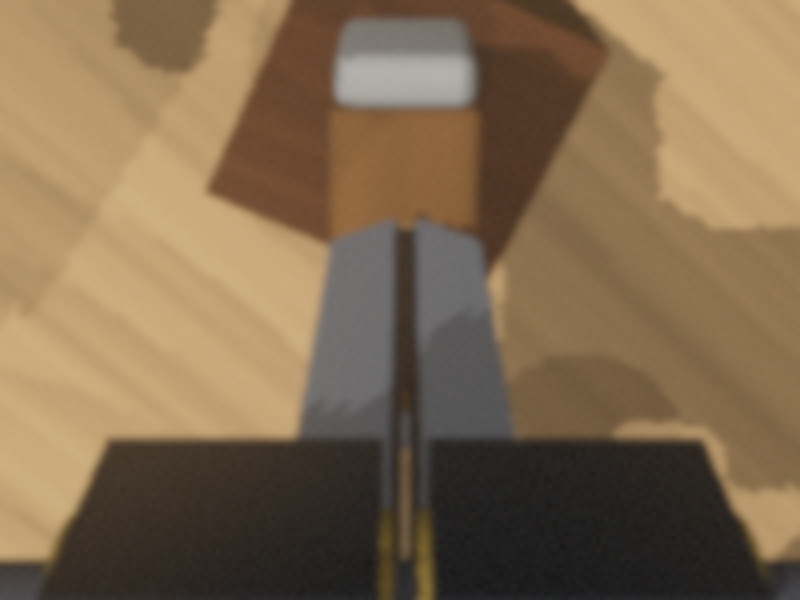

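```bash
python3 - <<'E'
from h import *
s=optics.snapshot('wrist'); HE=np.asarray(s['hand_eye'])
from scipy.optimize import least_squares
Td=np.eye(4);Td[:3,:3]=Ro.from_euler('xyz',np.radians([180,0,-45.98])).as_matrix();Td[:3,3]=[.5482,.1528,.12197];Td=Td@HE
V=[(np.load('A_T.npy'),(257.0,176.6)),(np.load('C_T.npy'),(206+305.5/6-.5,151+307.5/6-.5)),(Td,(156+405.5/4-.5,170+268/4-.5))]
f=lambda p:np.concatenate([proj(s,p,T)-u for T,u in V])
r=least_squares(f,[.548,.152,.14]);print(r.x,r.fun)
J=r.jac;print(np.sqrt(np.diag(np.linalg.inv(J.T@J)))*.3)
# head width in E: 330..480 at near end
for T,w in((V[0][0],95/5),(V[1][0],154/6),(V[2][0],147/4)): print('depth from width26',284.42*.026/w, 'at .149 depth', (T[2,3]-.149))
import numpy as np
print(Td[:3,3])
t=optics.snapshot('top');save(t,'topE');s2=optics.snapshot('side');save(s2,'sideE')
x=np.hstack([cv2.resize(t['image'][140:220,210:290,::-1],(400,400),interpolation=2),cv2.resize(s2['image'][165:245,205:285,::-1],(400,400),interpolation=2)]);cv2.imwrite('pics/EE.png',x)
E
```

```text
[0.54749202 0.15180762 0.14543627] [-0.05607149  0.0897039   0.15332105 -0.1162778  -0.08057347  0.03565333]
[0.00051432 0.00050065 0.00180426]
depth from width26 0.3892063157894737 at .149 depth 0.35920215326168825
depth from width26 0.2881137662337662 at .149 depth 0.260071174397392
depth from width26 0.20122231292517007 at .149 depth 0.18007844544508814
[0.60803464 0.21051271 0.32907845]
```

View pics/EE.png

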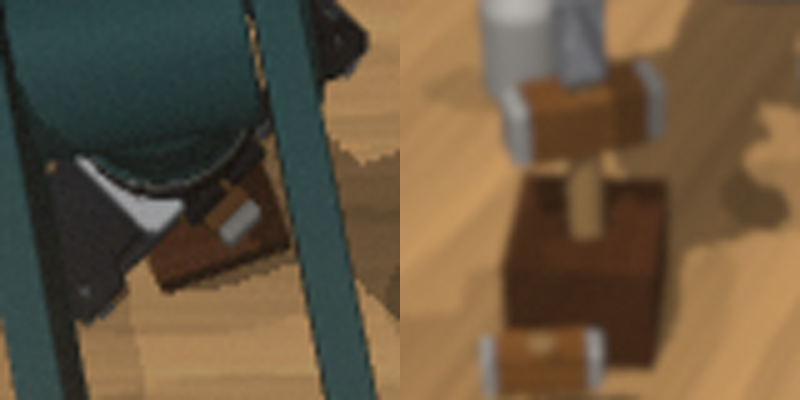

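```bash
python3 - <<'E'
from h import *
o=robot.get_obs(); s=optics.snapshot('side'); w=optics.snapshot('wrist'); print(o['tool_pos'],o['width'],o['joint_positions'])
for z in(.12,.13,.14,.15,.16): print(z,proj(s,[.548,.1528,z]))
T=wT(o,w)
for z in(.0,-.01,-.02,-.03,-.04): print(z,proj(w,[.5481,.1528,.1217-z],T))
cv2.imwrite('pics/F.png',cv2.resize(s['image'][145:225,195:295,::-1],(800,640),interpolation=2)[:600])
E
```

```text
[0.54807214 0.15279949 0.12169884] 0.0005524600781385068 [ 1.72310420e-01  1.45679678e-01  1.41314623e+00 -9.25028540e-05
  1.58275076e+00  9.74717680e-01]
0.12 [241.3919494  191.63005621]
0.13 [241.28423314 188.29772142]
0.14 [241.17497968 184.91783153]
0.15 [241.06415588 181.48936126]
0.16 [240.95172764 178.01125563]
0.0 [256.51899997 222.43701623]
-0.01 [256.51518165 227.44262207]
-0.02 [256.51100256 232.92118615]
-0.03 [256.50640902 238.94306398]
-0.04 [256.50133617 245.59329351]
```

View pics/F.png

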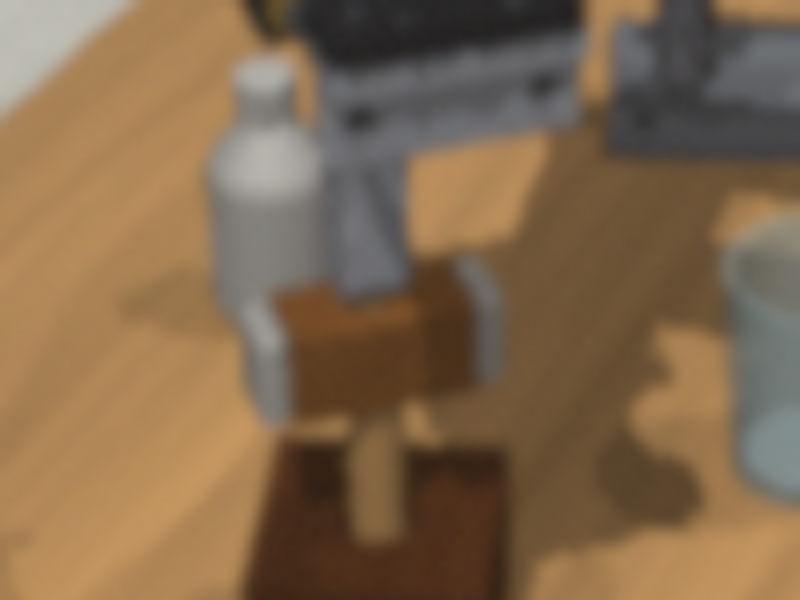

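View pics/E.png

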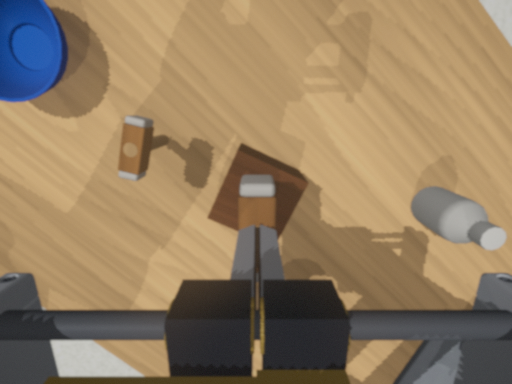

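The fingers shut fully without touching the head. Both the side and wrist views put the visible fingertips about 27 mm above the reported TCP, level with the head's top at z≈0.149. I'll reopen and go 27 mm lower, which is safe under either reading.

Request:
{"api": "arm_command", "payload": {"plan": [[0.7,0,0,0,0],[0.7,0,0,0,0],[0.7,0,0,0,0],[0.7,0,0,0,0],[0.7,0,0,0,0],[0.7,0,0,0,0],[0.7,0,0,-0.01,0],[0.7,0,0,-0.02,0],[0.7,0,0,-0.027,0],[0.7,0,0,-0.027,0]]}}

```text
time: 11.02
tool_pos: [0.5473, 0.1526, 0.0934]
ee_rot: [3.14, 0.001, -0.802]
wrist_force: [0.1, 0.1, -0.2]
width: 0.066
```

```bash
python3 - <<'E'
from h import *
m,w,sd,o=avg(3); s=optics.snapshot('side'); print(m['tool_pos'],o['width'],o['wrist_force'],o['time'])
T=wT(m,w); print(proj(w,[.5475,.152,.1475],T))
cv2.imwrite('pics/G.png',np.hstack([cv2.resize(s['image'][145:225,195:295,::-1],(400,320),interpolation=2),cv2.resize(w['image'][170:330,156:356,::-1],(400,320),interpolation=2)]))
E
```

```text
[0.54773167 0.1527218  0.09404204] 0.06588245266720953 [ 0.58622996 -0.84746896  0.15361892] 11.125
[256.99707741 256.82504154]
```

View pics/G.png

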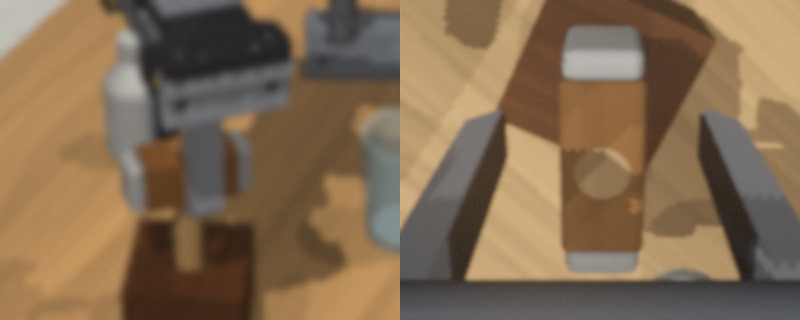

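```bash
python3 - <<'E'
from h import *
o=robot.get_obs(); s=optics.snapshot('side')
for z in(.094,.105,.115,.12,.125): print(z,proj(s,[.517,.185,z]),proj(s,[.525,.177,z]))
cv2.imwrite('pics/H.png',cv2.resize(s['image'][165:215,215:275,::-1],(720,600),interpolation=2))
E
```

```text
0.094 [247.38208643 211.28454833] [245.80679998 208.38475521]
0.105 [247.3087085  207.69520077] [245.72173172 204.80827573]
0.115 [247.24097967 204.38218392] [245.64322443 201.50763559]
0.12 [247.20674344 202.70748812] [245.60354415 199.83937843]
0.125 [247.1722557  201.02048926] [245.5635753 198.1589893]
```

View pics/H.png

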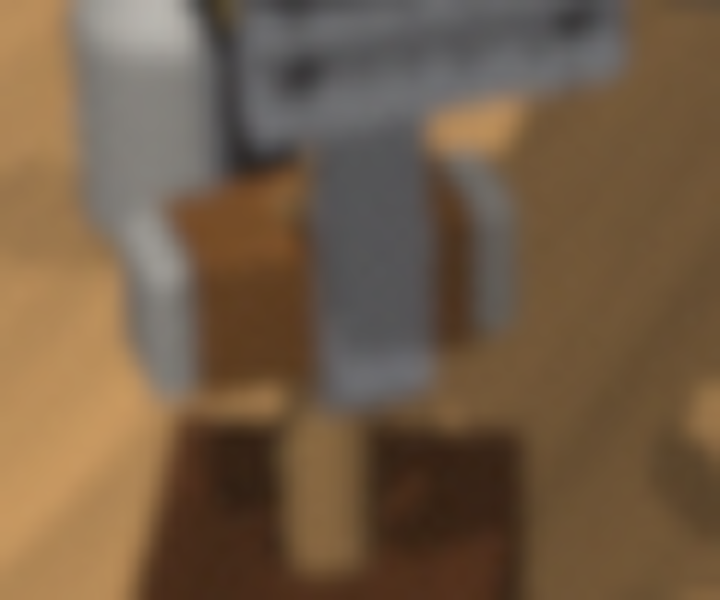

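The fingertips now sit about 8–10 mm above the head's underside, gripping its upper part. Closing now.

Request:
{"api": "arm_command", "payload": {"plan": [[0,0,0,0,0],[0,0,0,0,0],[0,0,0,0,0],[0,0,0,0,0],[0,0,0,0,0],[0,0,0,0,0]]}}

```text
time: 12.02
tool_pos: [0.5481, 0.1528, 0.0947]
ee_rot: [3.142, -0.0, -0.802]
wrist_force: [-0.0, 0.2, 0.8]
width: 0.0255
```

```bash
python3 - <<'E'
from h import *
m,w,sd,o=avg(4); s=optics.snapshot('side'); print(m['tool_pos'],np.degrees(m['ee_rot']),o['width'],o['wrist_force'],o['wrist_torque'],o['time'])
T=wT(m,w);np.save('I_T.npy',T); print(proj(w,[.5482,.1524,.149],T));save(w,'I')
cv2.imwrite('pics/I2.png',np.hstack([cv2.resize(s['image'][165:215,215:275,::-1],(400,333),interpolation=2),cv2.resize(w['image'][170:330,160:352,::-1],(400,333),interpolation=2)]))
E
```

```text
[0.54808324 0.15279492 0.09470744] [ 1.79999799e+02 -3.10755755e-03 -4.59788879e+01] 0.02565327879715054 [0.02477731 0.46014527 0.73756689] [-0.01125538 -0.00186685  0.02215819] 12.175
[257.06856123 256.71278445]
```

View pics/I2.png

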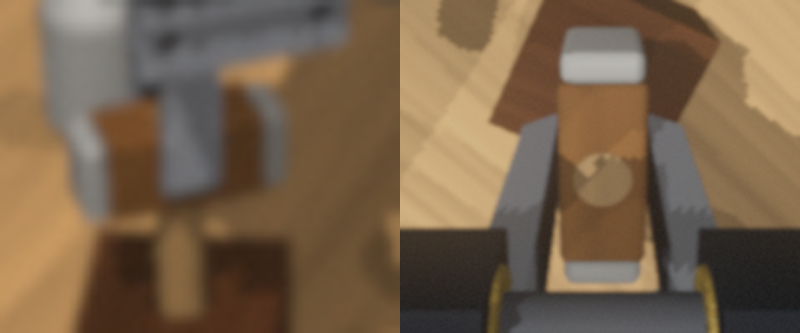

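```bash
cat > tilt.py <<'E'
from h import *
w=optics.snapshot('wrist'); T=np.load('I_T.npy'); b=cv2.imread('pics/I.png')
c=atz(w,257.2,256.1,.1485,T); print(c)
tiles=[]
for ang in(-3,0,3):
    im=cv2.resize(b[175:315,207:307],(500,700),interpolation=2)
    a=np.radians(44.0); ex=np.array([np.cos(a),np.sin(a),0]); ey=np.array([-np.sin(a),np.cos(a),0]); 
    R=Ro.from_rotvec(ey*np.radians(ang)).as_matrix(); ez=R@[0,0,1]; ex=R@ex
    for z,col in((0,(0,255,0)),(-.034,(255,255,0))):
        P=[c+sx*.038*ex+sy*.013*ey+z*ez for sx,sy in((1,1),(1,-1),(-1,-1),(-1,1))]
        q=np.array([((proj(w,p,T)-[207,175])+.5)*5-.5 for p in P]); cv2.polylines(im,[np.round(q).astype(int)],True,col,1)
    tiles.append(cv2.resize(im[:600,120:380],(260,600)))
cv2.imwrite('pics/tilt.png',np.hstack(tiles))
E
python3 tilt.py
```

```text
[0.54835354 0.15243781 0.1485    ]
```

View pics/tilt.png

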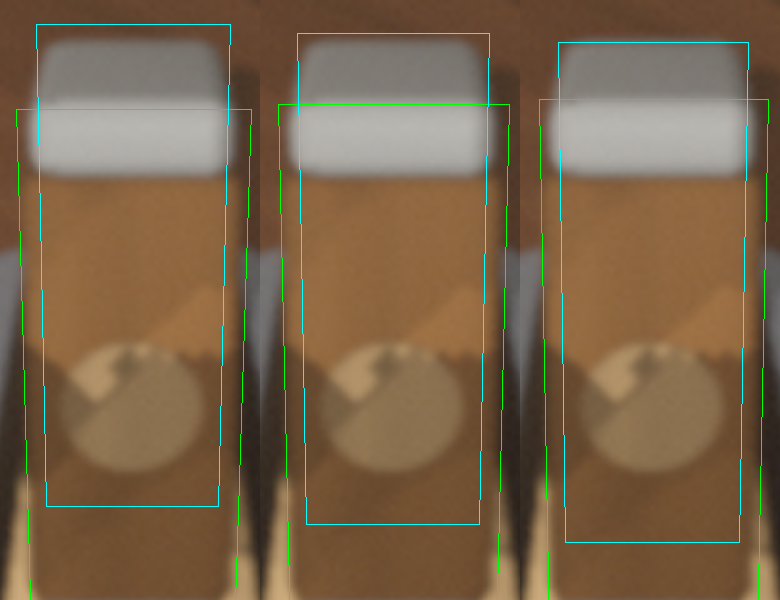

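```bash
python3 - <<'E'
from h import *
s=optics.snapshot('side')
for P in([.45,.40,.25],[.45,.35,.25],[.40,.45,.25],[.35,.45,.25],[.3,.4,.3]):
    print(P,proj(s,P),proj(s,np.array(P)-[0,0,.08]), np.linalg.norm(np.array(P)-s['position']))
E
```

```text
[0.45, 0.4, 0.25] [225.23214524 227.93268758] [227.68764062 261.914587  ] 0.5755209419933589
[0.45, 0.35, 0.25] [239.36587509 209.45440754] [240.639822   242.91321707] 0.6080473276768229
[0.4, 0.45, 0.25] [239.17454671 259.42736925] [240.66509105 293.86927298] 0.5275655959939877
[0.35, 0.45, 0.25] [271.10962129 270.59735018] [269.83139266 305.0657976 ] 0.513735106355466
[0.3, 0.4, 0.3] [319.6788328  232.29181575] [314.02044614 270.83339273] 0.5013159853150456
```

Request:
{"api": "arm_command", "payload": {"plan": [[0,0,0,0.02,0],[0,0,0,0.05,0],[0,0,0,0.09,0],[0,0,0,0.13,0],[0,0,0,0.16,0],[0,0,0,0.16,0],[0,0,0,0.16,0]]}}

```text
time: 13.25
tool_pos: [0.5475, 0.1527, 0.2527]
ee_rot: [3.139, 0.002, -0.802]
wrist_force: [-0.3, -0.3, -1.6]
width: 0.0257
```

Request:
{"api": "arm_command", "payload": {"plan": [[0,-0.015,0.03,0,0],[0,-0.04,0.075,0,0],[0,-0.065,0.12,0,0],[0,-0.09,0.165,0,0],[0,-0.115,0.21,0,0],[0,-0.138,0.25,0,0],[0,-0.148,0.267,0,0],[0,-0.148,0.267,0,0],[0,-0.148,0.267,0,0],[0,-0.148,0.267,0,0]]}}

```text
time: 14.5
tool_pos: [0.401, 0.4185, 0.2547]
ee_rot: [3.141, -0.001, -0.805]
wrist_force: [-0.2, 0.5, -1.6]
width: 0.0257
```

```bash
python3 - <<'E'
from h import *
m,s,sd,o=avg(4,'side'); print(m['tool_pos'],np.degrees(m['ee_rot']),sd,o['width'],o['time']); save(s,'J')
np.savez('J.npz',p=m['tool_pos'],r=m['ee_rot'])
P=m['tool_pos']; print(proj(s,P),proj(s,P-[0,0,.08]))
cv2.imwrite('pics/Jz.png',cv2.resize(s['image'][200:320,180:300,::-1],(600,600),interpolation=2))
E
```

```text
[0.40093903 0.41874927 0.25480349] [ 1.79999813e+02 -2.47552657e-02 -4.60937330e+01] [9.39906240e-05 1.69121987e-04 8.61555174e-05] 0.026126043631036305 14.65
[247.89502659 242.69501685] [248.61385433 277.33501829]
```

View pics/Jz.png

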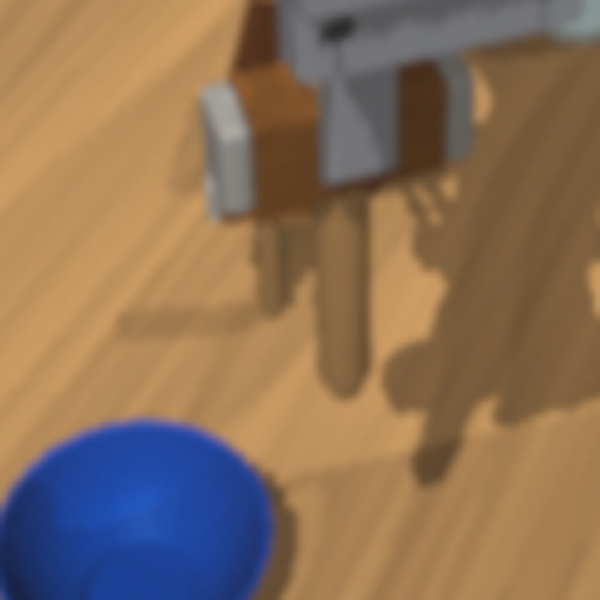

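```bash
cat > ovJ.py <<'E'
from h import *
s=optics.snapshot('side'); d=np.load('J.npz'); b=cv2.imread('pics/J.png')
tiles=[]
for ang in(-2,0,2):
    im=cv2.resize(b[205:285,210:280],(525,600),interpolation=2)
    a=np.radians(44); ex=np.array([np.cos(a),np.sin(a),0]); ey=np.array([-np.sin(a),np.cos(a),0])
    c=d['p']+[.0002,-.0004,.0203+.02]
    R=Ro.from_rotvec(ey*np.radians(ang)).as_matrix(); ez=R@[0,0,1]; ex=R@ex
    pr=lambda p:np.round(((proj(s,p)-[210,205])+.5)*7.5-.5).astype(int)
    for z,col in((-.02,(255,255,0)),(.014,(0,255,0))):
        cv2.polylines(im,[np.array([pr(c+sx*.038*ex+sy*.013*ey+z*ez) for sx,sy in((1,1),(1,-1),(-1,-1),(-1,1))])],True,col,1)
    for r,z in((.009,-.02),(.009,-.11),(.0055,-.12)):
        cv2.polylines(im,[np.array([pr(c+r*np.cos(t)*ex+r*np.sin(t)*ey+z*ez) for t in np.linspace(0,6.28,30)])],True,(0,0,255),1)
    cv2.line(im,tuple(pr(c-.02*ez)),tuple(pr(c-.12*ez)),(0,0,255),1)
    tiles.append(im[:,60:320])
cv2.imwrite('pics/ovJ.png',np.hstack(tiles))
E
python3 ovJ.py
```

```text
(no output)
```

View pics/ovJ.png

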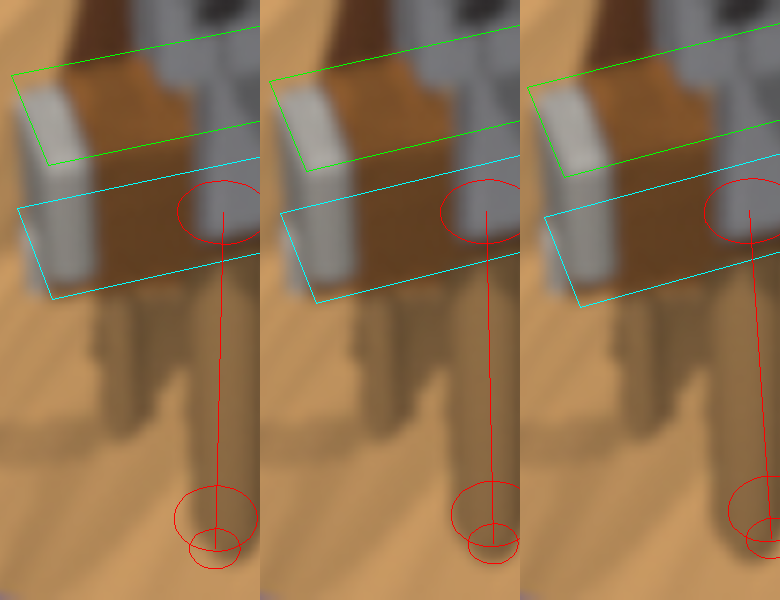

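```bash
sed -i 's/for ang in(-2,0,2)/for ang in(0,1.5)/; s/im\[:,60:320\]/im[:,60:450]/; s/ovJ.png/ovJ2.png/' ovJ.py; python3 ovJ.py
```

```text
(no output)
```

View pics/ovJ2.png

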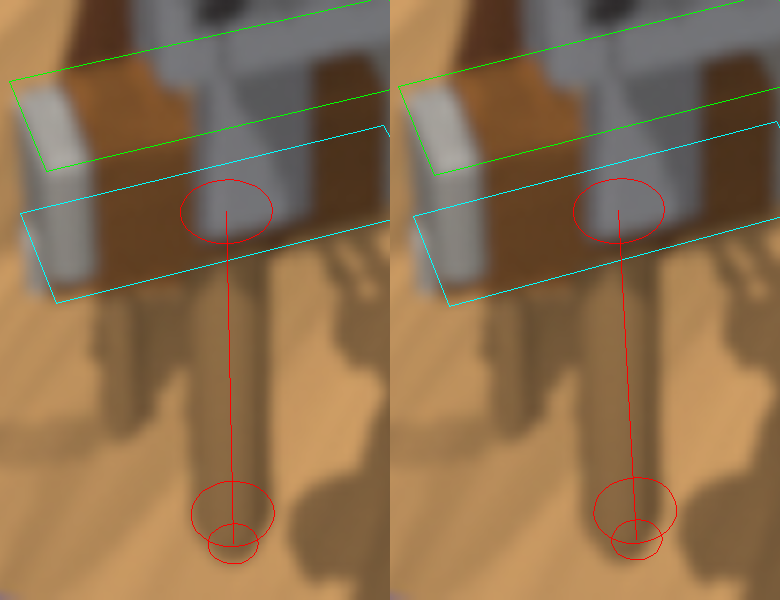

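The held mallet looks near upright, within about 1°, and the handle tip is within about 1 mm of the tool axis. Carrying it to the ring.

Request:
{"api": "arm_command", "payload": {"plan": [[0,0.005,-0.025,0,0],[0,0.013,-0.07,0,0],[0,0.023,-0.12,0,0],[0,0.032,-0.17,0,0],[0,0.041,-0.22,0,0],[0,0.051,-0.27,0,0],[0,0.06,-0.32,0,0],[0,0.07,-0.37,0,0],[0,0.079,-0.42,0,0],[0,0.088,-0.47,0,0]]}}

```text
time: 16.05
tool_pos: [0.4882, -0.0519, 0.255]
ee_rot: [-3.141, -0.001, -0.803]
wrist_force: [1.1, -0.1, -1.0]
width: 0.0254
```

Request:
{"api": "arm_command", "payload": {"plan": [[0,0.01,-0.05,0,0],[0,0.02,-0.1,0,0],[0,0.028,-0.145,0,0],[0,0.034,-0.175,0,0],[0,0.0365,-0.189,0,0],[0,0.0365,-0.189,-0.02,0],[0,0.0365,-0.189,-0.035,0],[0,0.0365,-0.189,-0.035,0],[0,0.0365,-0.189,-0.035,0],[0,0.0365,-0.189,-0.035,0]]}}

```text
time: 17.3
tool_pos: [0.525, -0.2391, 0.2209]
ee_rot: [-3.141, -0.002, -0.802]
wrist_force: [-0.8, -0.1, -1.1]
width: 0.0258
```

```bash
python3 - <<'E'
from h import *
m,s,sd,o=avg(3,'side'); w=optics.snapshot('wrist');t=optics.snapshot('top'); print(m['tool_pos'],np.degrees(m['ee_rot']),sd,o['width'],o['wrist_force'],o['time']); save(w,'Kw')
b=cv2.resize(s['image'][85:165,255:335,::-1],(400,400),interpolation=2)
b2=b.copy()
c=m['tool_pos']+[.0002,-.0004,.0203]; pr=lambda p:np.round(((proj(s,p)-[255,85])+.5)*5-.5).astype(int)
cv2.line(b2,tuple(pr(c)),tuple(pr(c-[0,0,.1])),(0,0,255),1)
for r in(.0205,.0105):cv2.polylines(b2,[np.array([pr([.5249+r*np.cos(q),-.2387+r*np.sin(q),.13]) for q in np.linspace(0,6.28,30)])],True,(0,0,255),1)
cv2.imwrite('pics/K.png',np.hstack([b,b2]))
E
```

```text
[ 0.52497744 -0.23918681  0.22074377] [-1.79970820e+02 -1.03336785e-01 -4.59585910e+01] [3.85588519e-05 4.00274254e-05 1.20160469e-04] 0.025620206930169292 [-1.10372464 -1.13830836 -2.08241518] 17.4
```

View pics/K.png

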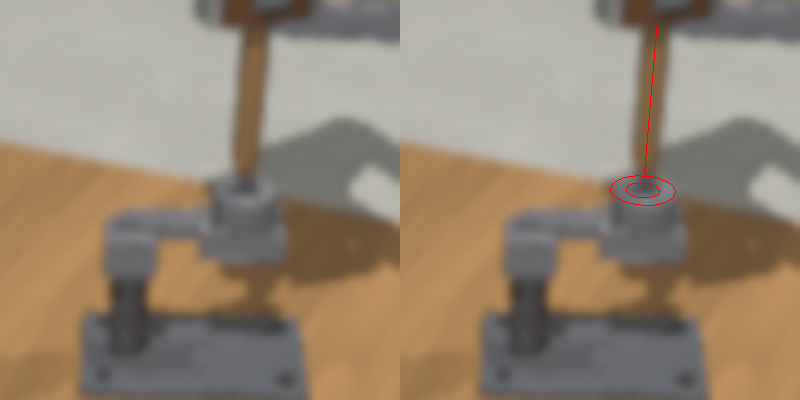

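View pics/Kw.png

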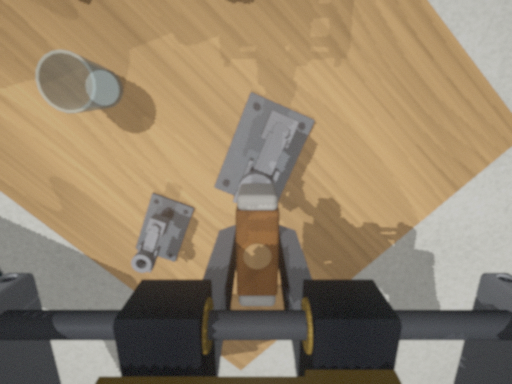

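Request:
{"api": "arm_command", "payload": {"plan": [[0,0,0.0005,-0.006,0],[0,0,0.0005,-0.012,0],[0,0,0.0005,-0.018,0],[0,0,0.0005,-0.024,0],[0,0,0.0005,-0.029,0],[0,0,0.0005,-0.029,0],[0,0,0.0005,-0.029,0],[0,0,0.0005,-0.029,0]]}}

```text
time: 18.55
tool_pos: [0.5248, -0.2388, 0.1911]
ee_rot: [-3.141, -0.001, -0.802]
wrist_force: [0.5, -0.4, -2.0]
width: 0.0261
```

```bash
cat > chk.py <<'E'
from h import *
import sys
n=sys.argv[1]
F=[];P=[];W=[]
for i in range(5):
    o=robot.get_obs();F.append(o['wrist_force']);P.append(o['tool_pos']);W.append(o['wrist_torque']);s=optics.snapshot('side')
print('p',np.mean(P,0).round(4),'F',np.mean(F,0).round(2),'M',np.mean(W,0).round(3),'w',o['width'],o['time'], np.degrees(o['ee_rot']).round(2))
cv2.imwrite('pics/%s.png'%n,cv2.resize(s['image'][90:170,260:340,::-1],(560,560),interpolation=2))
E
python3 chk.py L
```

```text
p [ 0.5247 -0.2388  0.191 ] F [-0.18  0.01 -1.75] M [-0.019 -0.036 -0.013] w 0.025966313217982536 18.75 [-1.800e+02 -2.000e-02 -4.598e+01]
```

View pics/L.png

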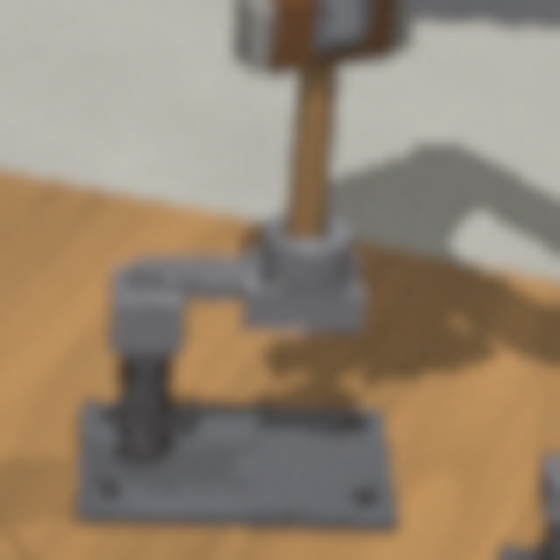

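Request:
{"api": "arm_command", "payload": {"plan": [[0,0,0,-0.003,0],[0,0,0,-0.006,0],[0,0,0,-0.009,0],[0,0,0,-0.012,0],[0,0,0,-0.012,0]]}}

```text
time: 19.42
tool_pos: [0.5244, -0.2386, 0.1782]
ee_rot: [3.141, 0.001, -0.803]
wrist_force: [-0.7, 0.5, -1.9]
width: 0.026
```

Request:
{"api": "arm_command", "payload": {"plan": [[0,0,0,-0.002,0],[0,0,0,-0.004,0],[0,0,0,-0.006,0],[0,0,0,-0.008,0],[0,0,0,-0.008,0]]}}

```text
time: 20.05
tool_pos: [0.5244, -0.2391, 0.1718]
ee_rot: [3.141, -0.001, -0.803]
wrist_force: [-3.3, -0.6, 4.8]
width: 0.0259
```

```bash
python3 chk.py M
```

```text
p [ 0.5244 -0.2391  0.1717] F [-3.25 -0.38  5.2 ] M [-0.144  0.861  0.011] w 0.02571159722312508 20.25 [ 1.7997e+02 -6.0000e-02 -4.5990e+01]
```

Request:
{"api": "arm_command", "payload": {"plan": [[0,-0.001,0,0,0],[0,-0.001,0,0,0],[0,-0.001,0,-0.003,0],[0,-0.001,0,-0.006,0],[0,-0.001,0,-0.006,0]]}}

```text
time: 20.92
tool_pos: [0.5242, -0.2393, 0.164]
ee_rot: [3.142, -0.002, -0.803]
wrist_force: [0.6, -2.8, -1.5]
width: 0.0256
```

```bash
python3 chk.py N
```

```text
p [ 0.5241 -0.2393  0.1639] F [ 1.19 -3.24 -1.9 ] M [-0.874 -0.345  0.004] w 0.026032622509096805 21.125 [ 1.7998e+02 -5.0000e-02 -4.5990e+01]
```

View pics/N.png

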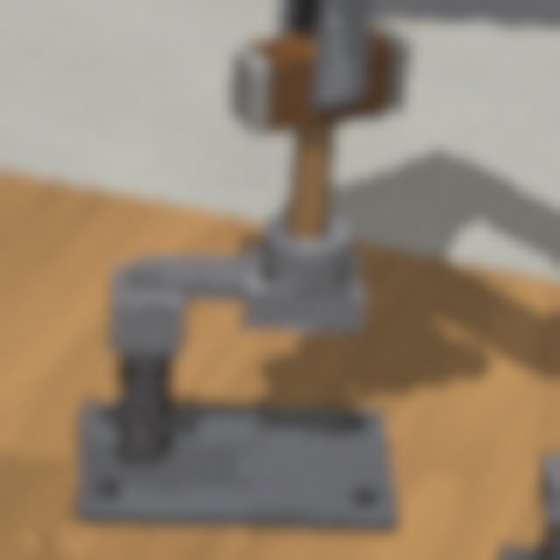

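Request:
{"api": "arm_command", "payload": {"plan": [[0,0.0002,-0.0008,-0.003,0],[0,0.0002,-0.0008,-0.006,0],[0,0.0002,-0.0008,-0.009,0],[0,0.0002,-0.0008,-0.012,0],[0,0.0002,-0.0008,-0.012,0]]}}

```text
time: 21.8
tool_pos: [0.5243, -0.2393, 0.1553]
ee_rot: [-3.14, -0.002, -0.802]
wrist_force: [-1.8, -1.1, 7.6]
width: 0.0259
```

```bash
python3 chk.py O
```

```text
p [ 0.5242 -0.2393  0.1552] F [-0.67 -0.81  7.55] M [-0.297  0.163  0.029] w 0.025877873200769664 22.0 [-1.7992e+02 -1.3000e-01 -4.5960e+01]
```

Request:
{"api": "arm_command", "payload": {"plan": [[0,0,0,-0.003,0],[0,0,0,-0.006,0],[0,0,0,-0.009,0],[0,0,0,-0.012,0],[0,0,0,-0.015,0]]}}

```text
time: 22.68
tool_pos: [0.5244, -0.2393, 0.141]
ee_rot: [-3.14, -0.003, -0.802]
wrist_force: [-1.6, -0.3, 9.9]
width: 0.0256
```

Request:
{"api": "arm_command", "payload": {"plan": [[0,0,0,-0.003,0],[0,0,0,-0.006,0],[0,0,0,-0.009,0],[0,0,0,-0.012,0],[0,0,0,-0.012,0]]}}

```text
time: 23.3
tool_pos: [0.5243, -0.2394, 0.1284]
ee_rot: [-3.14, -0.003, -0.802]
wrist_force: [-1.0, -0.6, 7.7]
width: 0.0259
```

```bash
python3 chk.py P
```

```text
p [ 0.5243 -0.2394  0.1283] F [-0.77 -0.88  7.1 ] M [-0.276  0.184  0.031] w 0.026037654200452617 23.5 [-1.7992e+02 -1.4000e-01 -4.5960e+01]
```

View pics/P.png

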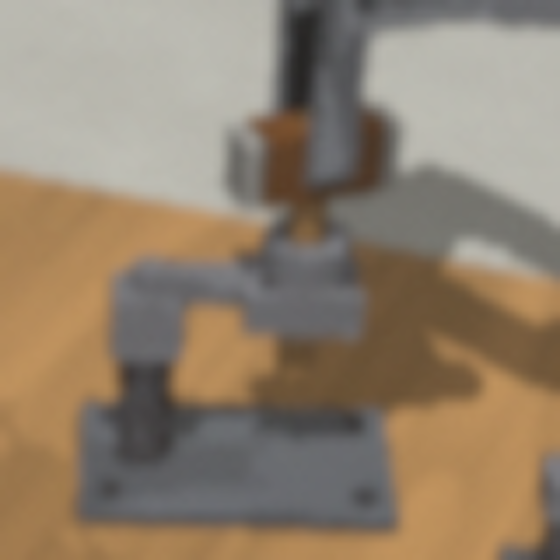

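Request:
{"api": "arm_command", "payload": {"plan": [[0,0,0,-0.003,0],[0,0,0,-0.006,0],[0,0,0,-0.009,0],[0,0,0,-0.012,0],[0,0,0,-0.014,0]]}}

```text
time: 24.18
tool_pos: [0.5245, -0.2394, 0.1147]
ee_rot: [-3.14, -0.003, -0.802]
wrist_force: [-1.3, -0.4, 8.8]
width: 0.0257
```

Request:
{"api": "arm_command", "payload": {"plan": [[0,0,0,-0.0015,0],[0,0,0,-0.003,0]]}}

```text
time: 24.42
tool_pos: [0.5244, -0.2394, 0.1117]
ee_rot: [-3.14, -0.003, -0.802]
wrist_force: [-1.4, -0.9, 9.0]
width: 0.0256
```

Request:
{"api": "arm_command", "payload": {"plan": [[0,0,0,-0.0015,0],[0,0,0,-0.003,0]]}}

```text
time: 24.68
tool_pos: [0.5244, -0.2394, 0.1087]
ee_rot: [-3.14, -0.003, -0.802]
wrist_force: [-1.1, -0.9, 8.7]
width: 0.0259
```

```bash
python3 chk.py Q
```

```text
p [ 0.5244 -0.2394  0.1085] F [-1.21 -0.47  8.01] M [-0.177  0.242  0.027] w 0.025809595185252884 24.875 [-1.7992e+02 -1.3000e-01 -4.5970e+01]
```

View pics/Q.png

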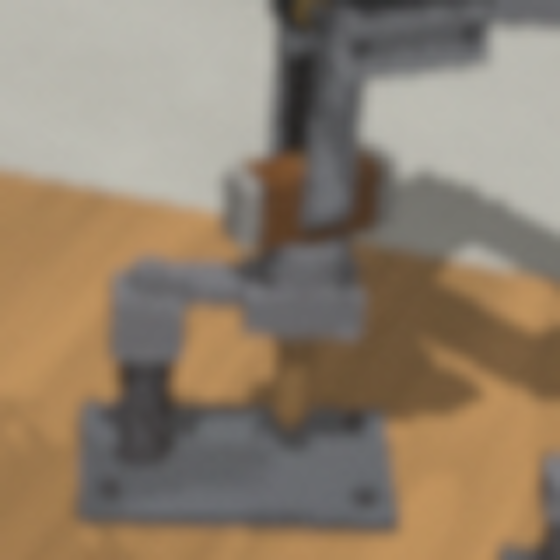

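Request:
{"api": "arm_command", "payload": {"plan": [[0,0,0,-0.001,0],[0,0,0,-0.002,0]]}}

```text
time: 25.18
tool_pos: [0.5244, -0.2394, 0.1066]
ee_rot: [-3.14, -0.003, -0.802]
wrist_force: [-0.1, -0.8, 9.5]
width: 0.0258
```

Request:
{"api": "arm_command", "payload": {"plan": [[0,0,0,-0.001,0],[0,0,0,-0.0015,0]]}}

```text
time: 25.42
tool_pos: [0.5244, -0.2394, 0.1059]
ee_rot: [-3.14, -0.003, -0.802]
wrist_force: [-2.1, 0.7, 11.7]
width: 0.0257
```

Request:
{"api": "arm_command", "payload": {"plan": [[0,0,0,-0.001,0],[0,0,0,-0.001,0]]}}

```text
time: 25.68
tool_pos: [0.5245, -0.2394, 0.1055]
ee_rot: [-3.14, -0.003, -0.802]
wrist_force: [-3.2, 0.4, 12.1]
width: 0.0259
```

Request:
{"api": "arm_command", "payload": {"plan": [[0,0,0,-0.001,0],[0,0,0,-0.001,0]]}}

```text
time: 25.92
tool_pos: [0.5245, -0.2394, 0.105]
ee_rot: [-3.14, -0.003, -0.802]
wrist_force: [-2.8, 0.2, 14.1]
width: 0.0257
```

```bash
python3 chk.py R
```

```text
p [ 0.5245 -0.2394  0.105 ] F [-2.95  0.35 14.5 ] M [0.125 0.768 0.01 ] w 0.025780060765389665 26.125 [-179.9    -0.2   -45.96]
```

View pics/R.png

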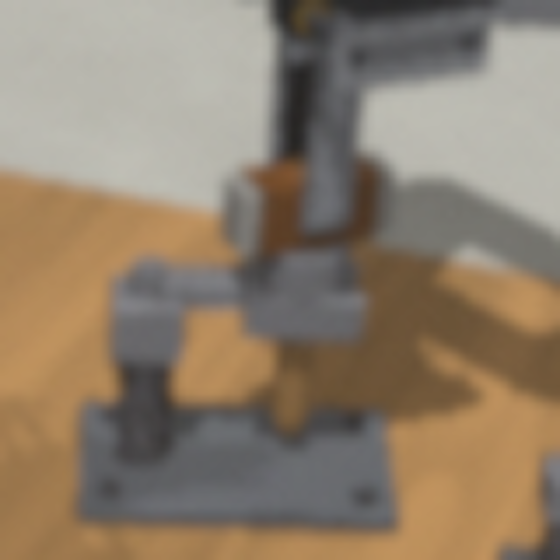

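Request:
{"api": "arm_command", "payload": {"plan": [[0,-0.0007,0,-0.0005,0],[0,-0.0007,0,-0.0005,0],[0,-0.0007,0,-0.0005,0]]}}

```text
time: 26.55
tool_pos: [0.5245, -0.2394, 0.1049]
ee_rot: [-3.139, -0.005, -0.802]
wrist_force: [-2.4, 0.1, 14.4]
width: 0.026
```

```bash
python3 chk.py S; python3 - <<'E'
from h import *
o=robot.get_obs(); w=optics.snapshot('wrist'); save(w,'Sw'); cv2.imwrite('pics/Swz.png',cv2.resize(w['image'][150:290,180:340,::-1],(640,560),interpolation=2))
E
```

```text
p [ 0.5245 -0.2394  0.1049] F [-1.9   0.36 14.61] M [0.145 0.586 0.024] w 0.025750363954000738 26.75 [-179.84   -0.28  -45.96]
```

View pics/Swz.png

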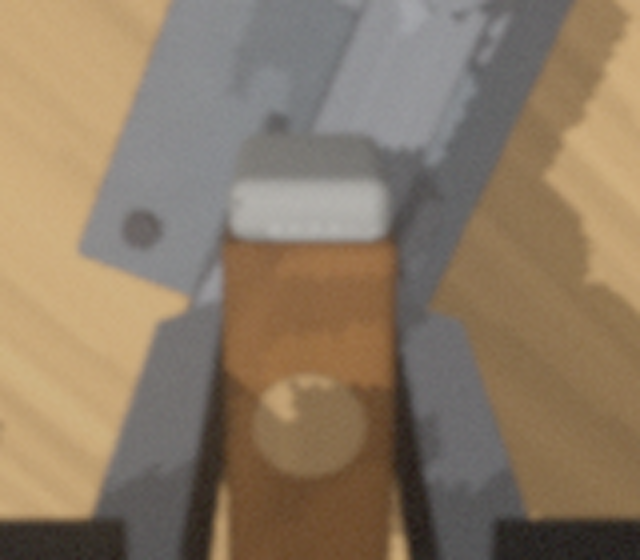

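Under about 16 N of push the stiffness jumped at the expected height, so the head is on the ring, and it has not slipped in the grip. I'll unload gently before opening.

Request:
{"api": "arm_command", "payload": {"plan": [[0,0,0,0.001,0],[0,0,0,0.002,0],[0,0,0,0.003,0],[0,0,0,0.004,0],[0,0,0,0.004,0]]}}

```text
time: 27.48
tool_pos: [0.5245, -0.2394, 0.1068]
ee_rot: [-3.139, -0.004, -0.802]
wrist_force: [0.6, -0.8, 8.4]
width: 0.0258
```

```bash
python3 chk.py T
```

```text
p [ 0.5245 -0.2394  0.1068] F [ 0.51 -0.55  8.47] M [-0.163  0.038  0.013] w 0.025866200988715993 27.675 [-179.85   -0.21  -45.96]
```

Request:
{"api": "arm_command", "payload": {"plan": [[0,0,0,0.001,0],[0,0,0,0.002,0],[0,0,0,0.003,0],[0,0,0,0.004,0],[0,0,0,0.005,0],[0,0,0,0.005,0]]}}

```text
time: 28.48
tool_pos: [0.5242, -0.2394, 0.1086]
ee_rot: [-3.14, -0.002, -0.802]
wrist_force: [4.7, -0.5, 3.0]
width: 0.0256
```

```bash
python3 chk.py U
```

```text
p [ 0.5242 -0.2394  0.1086] F [ 5.56 -1.    2.33] M [-0.395 -1.012  0.019] w 0.025879740820690868 28.675 [-1.799e+02 -9.000e-02 -4.596e+01]
```

Request:
{"api": "arm_command", "payload": {"plan": [[0,0.001,0,0.001,0],[0,0.001,0,0.001,0],[0.6,0.001,0,0.001,0],[0.6,0.001,0,0.001,0],[0.6,0.001,0,0.001,0],[0.6,0.001,0,0.001,0],[0.6,0.001,0,0.001,0],[0.6,0.001,0,0.001,0]]}}

```text
time: 29.72
tool_pos: [0.524, -0.2395, 0.1097]
ee_rot: [3.142, -0.0, -0.803]
wrist_force: [0.0, 0.4, -0.0]
width: 0.0562
```

```bash
python3 chk.py V; python3 - <<'E'
from h import *
m,w,sd,o=avg(2); save(w,'Vw'); cv2.imwrite('pics/Vwz.png',np.hstack([cv2.resize(w['image'][150:290,180:340,::-1],(457,400),interpolation=2),cv2.resize(cv2.imread('pics/V.png'),(340,400))]))
E
```

```text
p [ 0.5241 -0.2395  0.1097] F [-0.09 -0.08 -0.07] M [-0.012 -0.016  0.023] w 0.05646148645355671 29.925 [180.    -0.   -45.98]
```

View pics/Vwz.png

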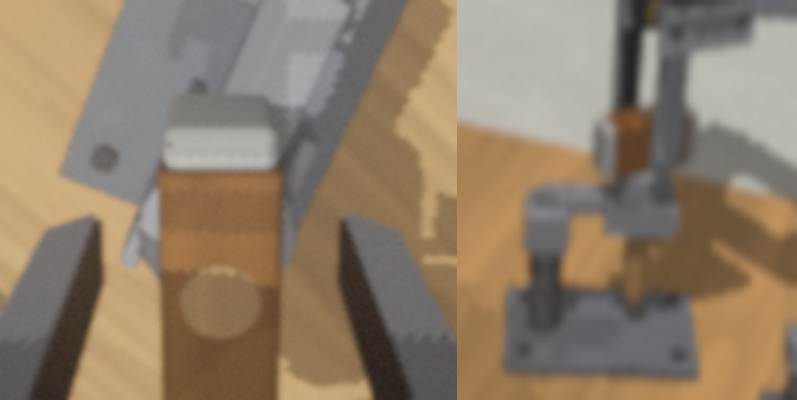

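Request:
{"api": "arm_command", "payload": {"plan": [[0.6,0,0,0.02,0],[0.6,0,0,0.05,0],[0,0,0,0.05,0],[0,0,0,0.05,0],[0,0,0,0.05,0],[0,0,0,0.05,0],[0,0,0,0.05,0],[0,0,0,0.05,0],[0,0,0,0.05,0],[0,0,0,0.05,0]]}}

```text
time: 31.32
tool_pos: [0.5241, -0.2395, 0.1598]
ee_rot: [-3.142, -0.0, -0.802]
wrist_force: [0.3, -0.3, -1.2]
width: 0.0001
```

```bash
python3 chk.py W
```

```text
p [ 0.5241 -0.2395  0.1598] F [ 0.22 -0.12 -0.18] M [-0.033 -0.02   0.   ] w 0.0007296156836226414 31.525 [-1.800e+02 -1.000e-02 -4.598e+01]
```

View pics/W.png

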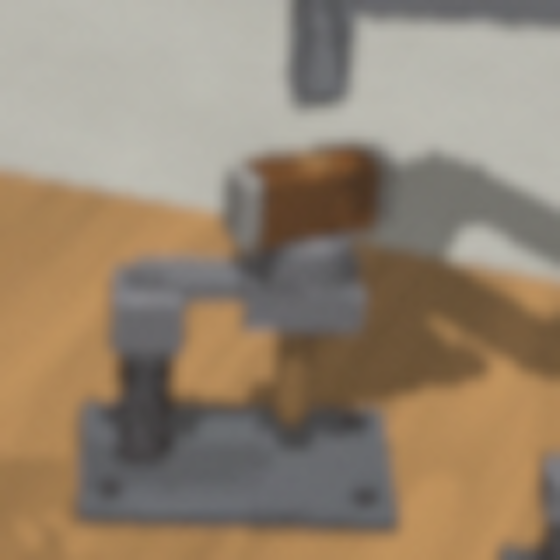

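The head looks seated, though a 1 mm gap would not show at this resolution. I'll press the head top gently with shut fingers to check.

Request:
{"api": "arm_command", "payload": {"plan": [[0,0,0,-0.006,0],[0,0,0,-0.012,0],[0,0,0,-0.017,0],[0,0,0,-0.019,0],[0,0,0,-0.019,0]]}}

```text
time: 32.2
tool_pos: [0.524, -0.2395, 0.1404]
ee_rot: [3.141, 0.0, -0.802]
wrist_force: [0.1, 0.2, 0.7]
width: 0.0003
```

Request:
{"api": "arm_command", "payload": {"plan": [[0,0,0,-0.002,0],[0,0,0,-0.002,0]]}}

```text
time: 32.45
tool_pos: [0.5241, -0.2395, 0.1387]
ee_rot: [-3.142, -0.0, -0.802]
wrist_force: [0.3, -0.0, -0.4]
width: 0.0005
```

Request:
{"api": "arm_command", "payload": {"plan": [[0,0,0,-0.002,0],[0,0,0,-0.002,0]]}}

```text
time: 32.7
tool_pos: [0.524, -0.2394, 0.1365]
ee_rot: [3.142, 0.0, -0.802]
wrist_force: [-0.2, -1.1, 0.3]
width: 0.0001
```

Request:
{"api": "arm_command", "payload": {"plan": [[0,0,0,-0.001,0],[0,0,0,-0.002,0],[0,0,0,-0.002,0]]}}

```text
time: 33.08
tool_pos: [0.524, -0.2395, 0.1346]
ee_rot: [3.142, 0.0, -0.802]
wrist_force: [-0.2, -0.8, 1.3]
width: 0.0004
```

Request:
{"api": "arm_command", "payload": {"plan": [[0,0,0,-0.001,0],[0,0,0,-0.002,0],[0,0,0,-0.002,0]]}}

```text
time: 33.45
tool_pos: [0.5242, -0.2396, 0.1333]
ee_rot: [-3.141, -0.001, -0.802]
wrist_force: [-0.9, 0.9, 3.1]
width: 0.0002
```

Request:
{"api": "arm_command", "payload": {"plan": [[0,0,0,-0.001,0],[0,0,0,-0.002,0],[0,0,0,-0.002,0]]}}

```text
time: 33.83
tool_pos: [0.5242, -0.2396, 0.1321]
ee_rot: [-3.141, -0.001, -0.802]
wrist_force: [-1.9, 0.3, 5.6]
width: 0.0002
```

Request:
{"api": "arm_command", "payload": {"plan": [[0,0,0,-0.001,0],[0,0,0,-0.002,0],[0,0,0,-0.002,0]]}}

```text
time: 34.2
tool_pos: [0.5243, -0.2396, 0.1312]
ee_rot: [-3.141, -0.002, -0.802]
wrist_force: [-3.0, 1.7, 9.4]
width: 0.0006
```

Request:
{"api": "arm_command", "payload": {"plan": [[0,0,0,-0.001,0],[0,0,0,-0.002,0],[0,0,0,-0.002,0]]}}

```text
time: 34.58
tool_pos: [0.5244, -0.2397, 0.1302]
ee_rot: [-3.141, -0.003, -0.802]
wrist_force: [-3.9, 2.1, 13.4]
width: 0.0006
```

The response was linear at about 3.2 N/mm, the holder spring's rate, with no slip plateau at the roughly 9 N jaw friction. So the head was already home. Retreating.

Request:
{"api": "arm_command", "payload": {"plan": [[0,0,0,0.003,0],[0,0,0,0.006,0],[0,0,0,0.012,0],[0,0,0,0.04,0],[0,0,0,0.09,0],[0,0,0,0.14,0],[0.5,0,0,0.153,0],[0.5,0,0,0.153,0],[0.5,0,0,0.153,0],[0.5,0,0,0.153,0]]}}

```text
time: 35.83
tool_pos: [0.5234, -0.2391, 0.2772]
ee_rot: [3.14, 0.004, -0.802]
wrist_force: [-0.6, 0.5, -1.0]
width: 0.0368
```

```bash
python3 - <<'E'
from h import *
m,w,sd,o=avg(4); s=optics.snapshot('side'); T=wT(m,w); print(m['tool_pos'],o['wrist_force'],o['time'])
u=proj(w,[.5249,-.2387,.164],T);print(u)
r,c=int(u[1])-45,int(u[0])-45;print(r,c)
t=optics.snapshot('top')
cv2.imwrite('pics/X.png',np.hstack([cv2.resize(w['image'][r:r+90,c:c+90,::-1],(400,400),interpolation=2),cv2.resize(s['image'][90:170,260:340,::-1],(400,400),interpolation=2)]));save(s,'Xs');save(t,'Xt')
E
```

```text
[ 0.52360452 -0.23923469  0.27784956] [-0.68542137 -0.26922269 -0.36093338] 35.975
[257.24720444 184.6648929 ]
139 212
```

View pics/X.png

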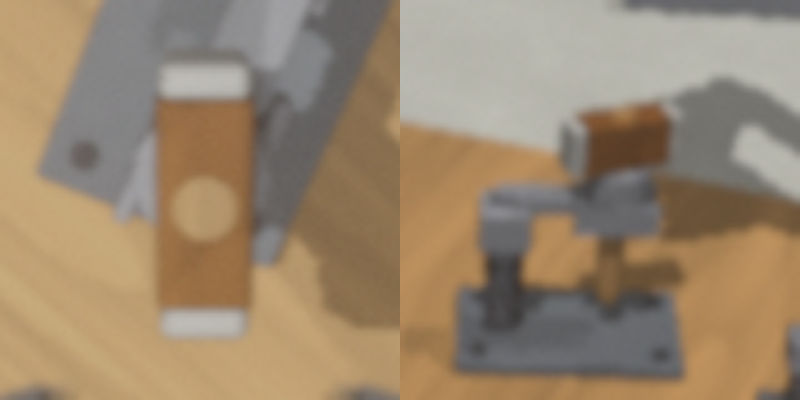

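View pics/Xs.png

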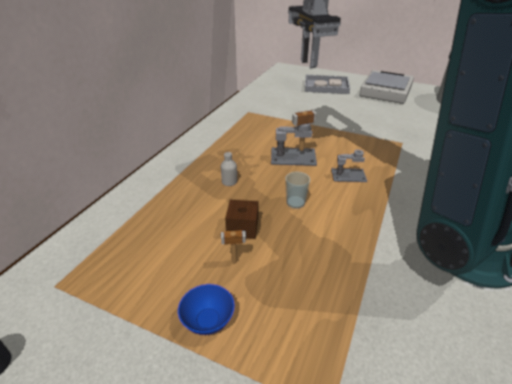

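```bash
python3 - <<'E'
from h import *
print(robot.close_job())
E
```

```text
the job is handed in; nothing more can be done
None
```

I put the larger mallet from the rest handle-first through the ring of the larger holder, pressed it home, and let go. I handed the job in at about 36 s; no verdict was reported.

- **First grip missed:** the fingers shut just above the head without touching it. The fingertips show about 27 mm behind the reported TCP. I reopened, went 27 mm lower, and the grip then held (25.7 mm opening).
- **Pressing in:** the handle went through the jaws at about 9–11 N. I peaked at about 16 N when the head met the ring, which is roughly 5 mm of ring sink by my estimate from the spring rate. Then I unloaded and opened the fingers.
- **Home after release:** I pressed the head top with shut fingers up to 13.4 N. It gave a linear 3.2 N/mm, the holder spring's rate, with no slip through the jaws, so the head was already seated.
- **Last pictures:** the head's centre is within about 1 mm of the ring's axis. It stands upright on the ring as far as the pictures show, and the tumbler, bottle and bowl look unmoved. The gripper was clear, with the fingers part open.
- **Disagreements:** two lean estimates before the insertion differed (about +1.4° from the wrist camera, −0.9° from the side camera). The wrist camera shows things 3–8% smaller than its calibration says. Neither caused trouble, but a gap under about 1 mm could not be checked from the images, only from the press test.

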